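Knock a stuck plunger out of a bottle

ROBOT

A 6-joint arm with a two-finger parallel gripper is mounted at the origin on the work surface. World frame = base frame: x ahead of the robot, y to its left, z up, the work surface at z = 0. Lengths are in m, angles in rad, forces in N, time in s.
With the tool pointing down it reaches from about 0.325 to 0.85 m from the base axis. Payload 15.5 kg.
Tool frame: the origin (TCP) lies midway between the tips of the shut fingers; the grasp point (between the pads) lies 19 mm behind it; x points along the fingers, y is the direction in which the jaws open and shut, and the axes are right-handed (so a half turn about x gives the same grasp; the last joint's range is limited). The gripper opens to 91 mm and grips with 3 to 60 N. Pads are 32 mm wide; open, the fingers measure 118 mm over their backs; the gripper's body (76 mm by 178 mm) begins 60 mm behind the grasp point.
Start: joints at [1.095, 0.494, 1.345, -0, 1.302, -0.096], TCP at [0.232, 0.58, 0.214] pointing down, gripper open.
Joint ranges: [-2.91, 2.91], [-0.82, 2.16], [0.22, 2.67], [-1.22, 4.37], [0.12, 2.79], [-3.08, 3.08]. Speed limits (rad/s): [1.89, 1.89, 2.57, 3.01, 3.01, 3.01].

INTERFACE

Orientations are given as a rotation vector (axis times angle).
In Python, from rig import get_state, get_image, sign_off, boxes_of, mark_of gives the robot as it stands. The module is installed in compiled form; this text tells all that it offers.
- The arm moves only by the shell command python3 -m handwheel 'ROWS'. ROWS is text: rows parted by semicolons, each of 5 numbers parted by spaces: the finger opening in cm, from 0 to 9.12, then the shift along the tool's x, y, z in cm, then the turn about the tool's x in rad. In form: fingers tx ty tz spin; .... A call has 1 to 20 rows; each row shifts and turns the commanded pose from where the row before left it, along the tool's axes as they then stand; what a row does not reach is not made up. A row lasts 1/8 s, in which the tool goes at most 62.5 mm and 10.7 degrees, less where a joint would pass 70% of its speed; a pose out of reach is approached as far as the arm can. A call with a gripper value outside its range is refused whole. The fingers move at their own pace and stop on an object; the grip force is fixed at half the most. Time passes only in rows, so rows that do not move let the fingers close. It gives the time, the measured TCP pose, the force and the opening at its end, in the units of the state.
- get_state(): the state, without advancing time (a new reading comes with each control period).
- get_image(name): name is "scene" or "side" or "wrist"; returns a dict with "frame" (420x560x3 uint8, red, green, blue), "fx", "fy", "cx", "cy" (pixels), "xyz" and "orientation" of the camera in the world; the wrist camera has in their place "T_tool_cam" (4x4, takes a point from camera to tool coordinates, whose origin is the TCP and whose axes are the tool frame's). Camera axes: x right, y down, z forward; pixel columns grow to the right and rows downward; lengths in m; the calibration is good to about 2 mm. The wrist camera is an equidistant fisheye: a pixel r from the principal point sees the ray r / f radians off the axis. A picture is of the moment at which its call begins: read the wrist's pose just before it. There is no depth.
- sign_off(): hands the job in, once; it reports no verdict.
Trained networks look in the newest picture that a camera, given by its name, has taken for a name from the list of things; names that differ only in an ending like _2 or _b are one class to them, and where a whole thing is asked for, a point or a joint stands for the part that bears it (a point fixed in the world has none). Each returns a list of dicts, best first, with "conf" (0 to 1); they miss things now and then, are a little off and sometimes report something else, mostly with a low value. They report only what shows in the picture. A call takes as long as a camera call.
- boxes_of(camera, name): "position" ([row, column] as shares, 0 to 1, of the picture: columns of its width, rows of its height, amid what is visible of it).
- mark_of(camera, name): "position" ([row, column] as shares, 0 to 1, of the picture: columns of its width, rows of its height: a listed point, or the origin of a listed thing).
The state is a dict: "clock": time; "joints": joint angles; "qd": joint speeds; "joint_torque": joint torques, N m; "ee_pos": TCP position; "tcp_rot": TCP orientation; "wrist_force": force on the tool from outside, world axes, zero at the start; "moment": the same for the moment, N m; "width": finger opening in m.
Only numpy, scipy, OpenCV 4.12 (cv2) and the standard library are available. Lean on these libraries where they do the work, as an engineer would, in place of code of your own. Each camera call takes 0.05 s, during which the arm holds its last target.

TASK

One of the two bottles in the plywood crate is open and has a black plunger stuck in its neck. Lift that bottle out by its neck, lay it gently on the wooden V-rest and let go, take it again by its body, tip it mouth down and tap its lip on the bar across the steel tray until the plunger drops into the tray. Then lay the empty bottle gently back on the V-rest; do not touch the plunger with the fingers, and leave the other things where they are.

Things in the scene. Friction and masses are not known exactly. Their poses are not given: they have to be found in the camera images.
- bottle: Open clear-plastic bottle, 168 mm long, 0.16 kg. Origin: centre of its base; x axis along the bottle from base to mouth. Round body 56 mm in diameter from x = 0 to 105 mm, shoulder to x = 122, neck 34 mm in diameter to x = 160, then a flat lip 48 mm in diameter, 8 mm thick, with a mouth 28 mm wide. It starts lying level in either bay of the crate, its neck sticking out of the open front.
- bottle_mid (a point): Middle of the bottle's round body, on its axis, 52.5 mm from the base: where to grip it on the V-rest (56 mm wide).
- bottle_neck (a point): Middle of the bottle's neck, on its axis, 141 mm from the base: where to grip it in the crate (34 mm wide, 38 mm long between shoulder and lip).
- bottle_lip (a point): Centre of the bottle's mouth, on its axis, in the lip's front face, 168 mm from the base. Sprung rubber just inside the mouth pinches the plunger's head: it holds with the mouth pointing down, and each firm tap of the lip with the mouth down (0.1 to 0.3 m/s) lets it slip 1 to 5 mm; after about 8 mm it is free and slides out by its weight, if the mouth points about 45 degrees down or more.
- plunger_center (a point): Middle of the black plastic-coated plunger, 63 mm long, about 50 g: a round stem 18 mm in diameter and 49 mm long with a head 25 mm in diameter and 14 mm long. It starts in the bottle's neck along its axis, head towards the mouth and 5 mm inside it, this middle about 36 mm inside the mouth.
- crate: Fixed plywood crate, 112 mm (x) by 170 mm (y), walls 56 mm high, two bays side by side at y = +43 and -43 mm, each 68 mm wide, floor 8 mm up, closed at the back (+x), open at the front (-x) and above. Origin: centre of its underside; z up. The open bottle's body lies in one bay (6 mm free at each side), a capped bottle in the other.
- rest: Fixed wooden V-rest: two 90 degree vees, each 14 mm thick, 66 mm wide, 60 mm high, at x = +36 and -36 mm on a base 110 mm (x) by 66 mm (y), 14 mm high; the gap between them, 58 mm, is for the fingers. Origin: centre of its underside. The bottle lies in it along the rest's x axis, either way round, its body's middle at point rest_mid.
- rest_mid (a point): Where the middle of the bottle's body (point bottle_mid) is when the bottle lies in the V-rest: above the rest's centre, 70 mm over the table.
- tray: Fixed open steel tray, 220 mm (x) by 200 mm (y), walls 60 mm high and 5 mm thick, floor 5 mm thick, with a round steel bar 12 mm in diameter across its middle along its y axis. Origin: centre of its underside; z up.
- bar_mid (a point): Middle of the bar's centre line, 66 mm over the table; the bar runs 105 mm either way along the tray's y axis; its surface is 6 mm from this line.
- capped: Bystander: the capped bottle in the crate's other bay, same size as the open one; origin at the centre of its base, x axis towards the cap.
- jar: Bystander: clear jar with a white lid, 76 mm in diameter, 100 mm high. Origin: centre of its underside.
- reducer: Bystander: grey plastic pipe reducer, 80 mm in diameter, 110 mm high. Origin: centre of its underside.
- hammer: Bystander: hammer lying on the table beyond the V-rest and tray.
- driver: Bystander: screwdriver lying near the robot.
- tape: Bystander: yellow plastic ring 90 mm in diameter, 22 mm high, lying near the robot.

How it is judged:
By the outcome, as a careful person would: the job done as asked, in the order asked, and still so for the second after the job is handed in, with the robot touching nothing.
It also fails if it takes over 54 s, if anything falls off the work surface, if the arm or the gripper's body presses on something with over 40 N, if the wrist force passes 120 N, or if a joint passes its speed limit or range.

## Working session

There is one attempt and no reset: what is moved stays moved. The work goes in short steps, Python scripts to look and compute and a shell command to move; the robot and the scene stay as the last step left them, time stands still between calls to the robot, and variables do not carry over. Pictures are saved under pics/ and viewed, and the job is handed in when it is done.

```bash
mkdir -p pics; ls
python3 - <<'E'
from rig import *
import cv2
s=get_state(); print(s)
for n in ["scene","side","wrist"]:
    im=get_image(n); cv2.imwrite(f"pics/{n}0.png",im["frame"][:,:,::-1])
    print(n,{k:v for k,v in im.items() if k!="frame"})
E
```

```text
pics
{'clock': 0.0, 'joints': array([ 1.09449865e+00,  4.94196369e-01,  1.34614167e+00, -3.28903631e-05,
        1.30252051e+00, -9.55036406e-02]), 'qd': array([-1.34742094e-03, -4.78906950e-04, -1.37755393e-05,  1.20939238e-03,
       -2.46940976e-04, -1.25668408e-03]), 'joint_torque': array([ 2.44880313e-03, -8.78820777e+01, -3.81863129e+01,  7.07650208e-02,
        5.32105006e-02, -1.74339220e-04]), 'ee_pos': array([0.23211336, 0.57987396, 0.21332651]), 'tcp_rot': array([ 0.29778871,  1.55040051, -0.29972013]), 'wrist_force': array([ 0.87006232,  0.02165249, -0.54710264]), 'moment': array([-1.68290906e-02,  6.83396420e-03,  5.11286367e-05]), 'width': 0.09108037538909088}
scene {'fx': 404.96644804893657, 'fy': 404.96644804893657, 'cx': 279.7069600382055, 'cy': 209.1184146961468, 'xyz': array([ 1.07602226, -0.15693773,  0.69568175]), 'orientation': array([-2.0486228 , -1.51058383,  0.55966178])}
side {'fx': 439.7019714560374, 'fy': 439.7019714560374, 'cx': 277.5989365914703, 'cy': 203.06774923700806, 'xyz': array([ 0.07233882, -0.72833045,  0.60368774]), 'orientation': array([-2.03596459,  0.66037929, -0.38603894])}
wrist {'fx': 325.19226210127806, 'fy': 325.19226210127806, 'cx': 276.1087928300229, 'cy': 205.41931565297776, 'T_tool_cam': array([[-6.67774416e-04, -2.92362418e-01,  9.56307362e-01,
        -1.70942468e-01],
       [ 9.99998972e-01, -1.40897867e-03,  2.67530430e-04,
        -8.56236033e-04],
       [ 1.26920083e-03,  9.56306557e-01,  2.92363058e-01,
        -8.21197149e-02],
       [ 0.00000000e+00,  0.00000000e+00,  0.00000000e+00,
         1.00000000e+00]])}
```

View pics/scene0.png

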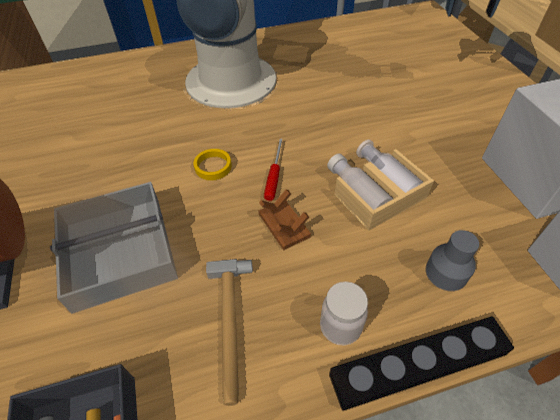

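View pics/side0.png

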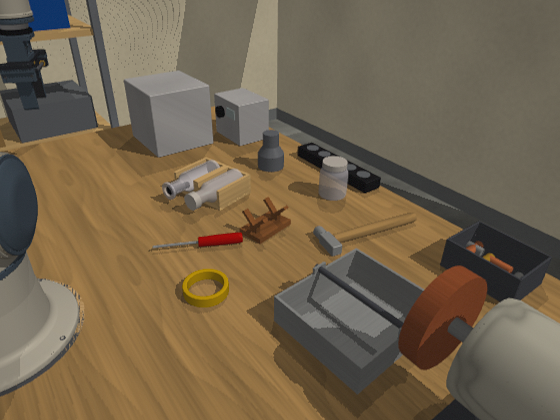

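View pics/wrist0.png

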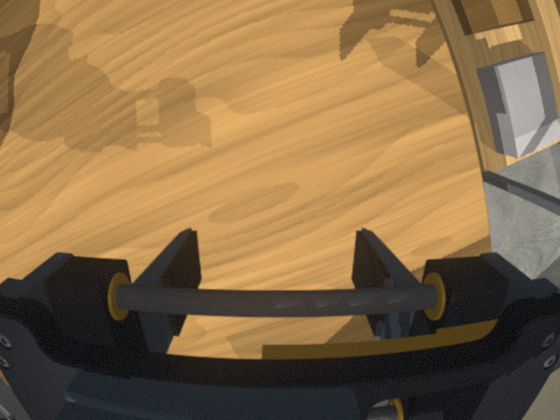

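```bash
cat > h.py <<'E'
import numpy as np, cv2
from scipy.spatial.transform import Rotation as R
from scipy.optimize import least_squares
from rig import *
def cam(n):
    s=get_state(); im=get_image(n); c=dict(n=n,fr=im["frame"],f=im["fx"],cx=im["cx"],cy=im["cy"])
    if n=="wrist":
        T=np.eye(4);T[:3,:3]=R.from_rotvec(s["tcp_rot"]).as_matrix();T[:3,3]=s["ee_pos"]
        W=T@im["T_tool_cam"]; c["R"]=W[:3,:3]; c["t"]=W[:3,3]
    else:
        c["R"]=R.from_rotvec(im["orientation"]).as_matrix(); c["t"]=np.array(im["xyz"])
    return c
def proj(c,P):
    p=(np.atleast_2d(P)-c["t"])@c["R"]
    if c["n"]=="wrist":
        r=np.hypot(p[:,0],p[:,1])+1e-12; th=np.arctan2(r,p[:,2]); k=c["f"]*th/r
    else: k=c["f"]/p[:,2]
    return np.c_[c["cx"]+k*p[:,0],c["cy"]+k*p[:,1]]
def ray(c,u,v):
    x=(u-c["cx"])/c["f"];y=(v-c["cy"])/c["f"]
    if c["n"]=="wrist":
        r=np.hypot(x,y)+1e-12; d=np.array([np.sin(r)*x/r,np.sin(r)*y/r,np.cos(r)])
    else: d=np.array([x,y,1.])
    return c["R"]@(d/np.linalg.norm(d))
def onz(c,uv,z):
    d=ray(c,*uv); return c["t"]+d*(z-c["t"][2])/d[2]
def tri(cs,uvs):
    A=0;b=0
    for c,uv in zip(cs,uvs):
        d=ray(c,*uv);M=np.eye(3)-np.outer(d,d);A=A+M;b=b+M@c["t"]
    return np.linalg.solve(A,b)
def pix(p): return (p[1]*560,p[0]*420)
def Rt(): 
    s=get_state(); return s["ee_pos"],R.from_rotvec(s["tcp_rot"]).as_matrix()
E
python3 - <<'E'
from h import *
np.set_printoptions(precision=4,suppress=True)
S=cam("scene");D=cam("side")
for n in ["bottle","bottle_mid","bottle_neck","bottle_lip","plunger_center","crate","rest","rest_mid","tray","bar_mid","capped","jar","reducer","tape"]:
    a=mark_of("scene",n);b=mark_of("side",n)
    print(n,[(np.round(pix(x["position"])),round(x["conf"],2)) for x in a[:3]],[(np.round(pix(x["position"])),round(x["conf"],2)) for x in b[:3]])
    if a and b: print("   ",tri([S,D],[pix(a[0]["position"]),pix(b[0]["position"])]))
cv2.imwrite("pics/sc.png",cv2.resize(S["fr"][120:270,230:450,::-1],None,fx=3.5,fy=3.5,interpolation=cv2.INTER_CUBIC))
cv2.imwrite("pics/sd.png",cv2.resize(D["fr"][140:260,140:310,::-1],None,fx=4.5,fy=4.5,interpolation=cv2.INTER_CUBIC))
E
```

```text
bottle [(array([412., 192.]), 0.69)] [(array([214., 167.]), 0.85)]
    [0.5962 0.2771 0.0384]
bottle_mid [(array([395., 176.]), 0.6)] [(array([201., 175.]), 0.81), (array([214., 167.]), 0.22)]
    [0.5442 0.2615 0.0382]
bottle_neck [(array([369., 154.]), 0.55), (array([341., 327.]), 0.33)] []
bottle_lip [(array([360., 149.]), 0.8)] [(array([166., 191.]), 0.75)]
    [0.4299 0.2294 0.0349]
plunger_center [] [(array([180., 182.]), 0.41)]
crate [(array([377., 197.]), 0.86), (array([228., 330.]), 0.28)] [(array([210., 189.]), 0.84)]
    [0.5557 0.223  0.0022]
rest [(array([284., 225.]), 0.79), (array([378., 198.]), 0.68), (array([382., 209.]), 0.53)] [(array([264., 228.]), 0.86)]
    [ 0.5706 -0.0066 -0.001 ]
rest_mid [(array([284., 206.]), 0.88)] [(array([265., 203.]), 0.72)]
    [ 0.5751 -0.0065  0.0676]
tray [(array([120., 249.]), 0.88)] [(array([353., 319.]), 0.72)]
    [ 0.5326 -0.349   0.0043]
bar_mid [(array([107., 231.]), 0.82), (array([118., 245.]), 0.31)] [(array([356., 297.]), 0.56)]
    [ 0.5283 -0.3531  0.0648]
capped [(array([383., 208.]), 0.9)] [(array([235., 176.]), 0.87)]
    [0.6176 0.1981 0.0375]
jar [(array([339., 328.]), 0.84)] [(array([332., 197.]), 0.88)]
    [ 0.818   0.0208 -0.0116]
reducer [(array([443., 274.]), 0.97)] [(array([270., 164.]), 0.6), (array([372., 235.]), 0.44)]
    [0.7791 0.2539 0.0055]
tape [(array([212., 166.]), 0.75)] [(array([203., 290.]), 0.59)]
    [ 0.3472 -0.1208  0.0018]
```

```bash
python3 -m handwheel --help 2>&1 | head; echo
```

```text
$: bad value
```

View pics/sc.png

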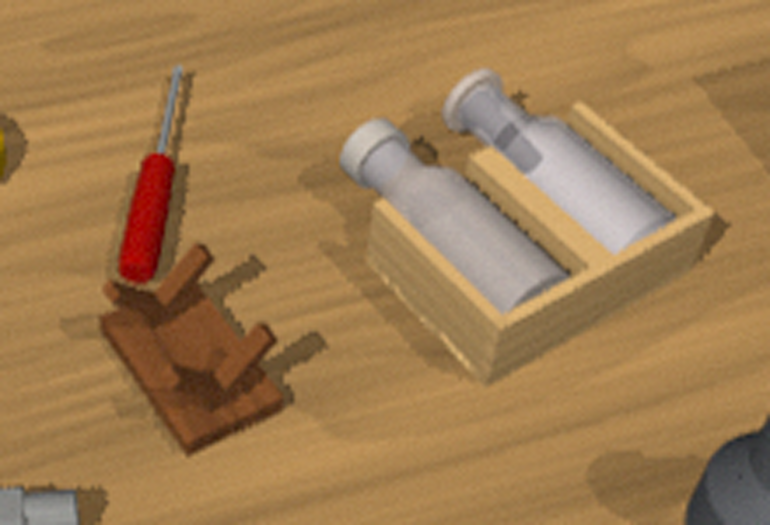

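View pics/sd.png

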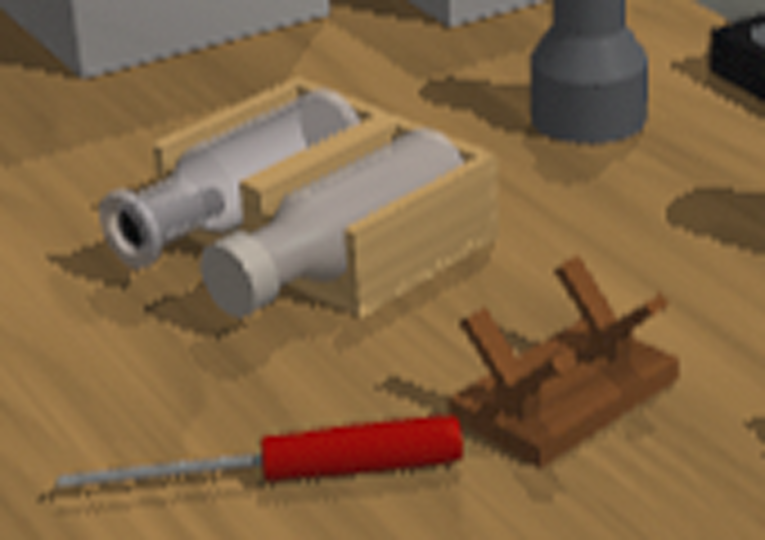

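Run:
```python
from h import *
np.set_printoptions(precision=4,suppress=True)
p,M=Rt(); print(p,"\n",M, get_state()["clock"])
S=cam("scene");D=cam("side")
print([onz(S,u,0)[:2] for u in [(490,150),(555,110),(500,80)]])
cv2.imwrite("pics/tr.png",cv2.resize(S["fr"][175:315,40:190,::-1],None,fx=4,fy=4,interpolation=cv2.INTER_CUBIC))
cv2.imwrite("pics/td.png",cv2.resize(D["fr"][240:400,265:440,::-1],None,fx=3.5,fy=3.5,interpolation=cv2.INTER_CUBIC))
```

```text
[0.2323 0.5802 0.2139] 
 [[-0.      0.3717  0.9284]
 [-0.      0.9284 -0.3717]
 [-1.     -0.     -0.    ]] 1.65
[array([0.5053, 0.5483]), array([0.4223, 0.8095]), array([0.2548, 0.7569])]
```

View pics/tr.png

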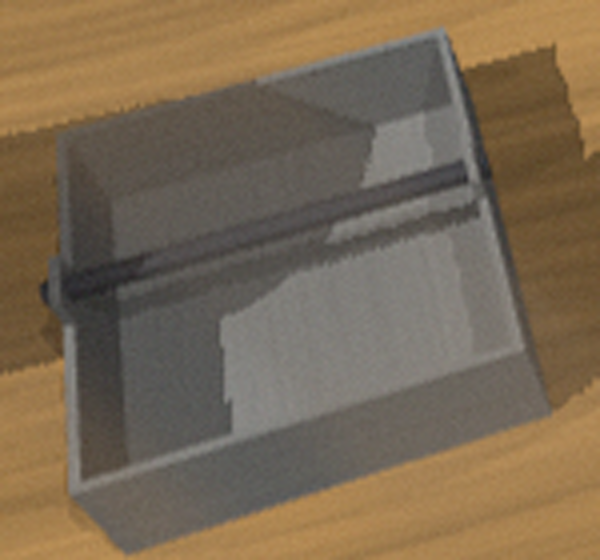

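View pics/td.png

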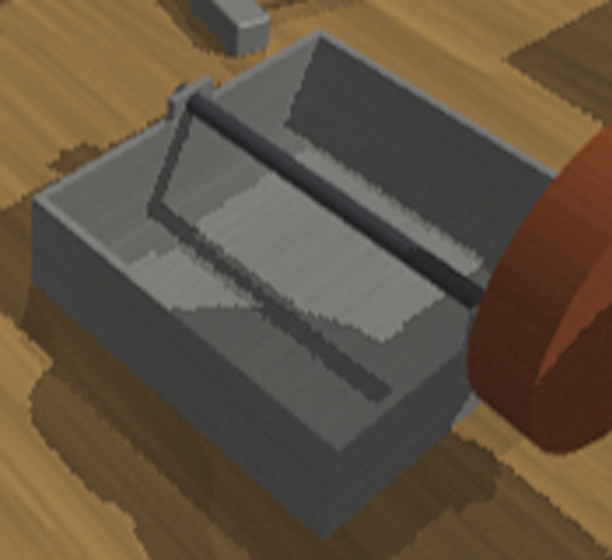

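```bash
cat > fit.py <<'E'
from h import *
np.set_printoptions(precision=4,suppress=True)
S=cam("scene");D=cam("side")
import pickle; pickle.dump((S,D),open("sd.pkl","wb"))
sc=lambda u,v:(230+u/3.5,120+v/3.5)
sd=lambda u,v:(140+u/4.5,140+v/4.5)
tr=lambda u,v:(40+u/4,175+v/4)
td=lambda u,v:(265+u/3.5,240+v/3.5)
def fit(obs,x0):
    def f(x):
        c,s=np.cos(x[2]),np.sin(x[2]);Rz=np.array([[c,-s,0],[s,c,0],[0,0,1]])
        return np.concatenate([(proj(C,Rz@np.array(P)+[x[0],x[1],0])[0]-np.array(uv)) for C,P,uv in obs])
    r=least_squares(f,x0,loss='soft_l1');print(r.x,"yawdeg",np.degrees(r.x[2]));print(np.round(r.fun.reshape(-1,2),1).tolist()) ;return r.x
a,b,h=.056,.085,.056
print("crate");cr=fit([(S,(a,-b,h),sc(500,318)),(S,(a,b,h),sc(712,210)),(S,(a,-b,0),sc(487,383)),(S,(-a,-b,h),sc(377,200)),(S,(-a,-b,0),sc(372,265)),
 (D,(-a,-b,h),sd(350,232)),(D,(-a,-b,0),sd(360,315)),(D,(a,-b,h),sd(495,155)),(D,(a,-b,0),sd(493,240))],[.556,.223,.28])
a,b=.055,.033
print("rest");re=fit([(S,(a,-b,0),sc(187,452)),(S,(a,b,0),sc(283,408)),(S,(-a,-b,.014),sc(103,322)),(D,(-a,-b,0),sd(540,463)),(D,(a,-b,0),sd(678,385))],[.57,-.0066,.4])
a,b,h=.11,.1,.06
print("tray");ty=fit([(S,(-a,b,h),tr(442,32)),(S,(-a,-b,h),tr(60,130)),(S,(a,-b,h),tr(75,492)),(S,(a,b,h),tr(523,350)),(S,(a,b,0),tr(548,410)),(S,(a,-b,0),tr(128,552)),(D,(a,b,h),td(320,33)),(D,(-a,b,h),td(35,200)),(D,(-a,-b,h),td(337,450)),(D,(-a,-b,0),td(322,537))],[.53,-.35,.1])
E
python3 fit.py; python3 -m handwheel '9.1 -6 0 0 0; 9.1 -6 0 0 0;9.1 -6 0 0 0;9.1 -6 0 0 0;9.1 -6 0 0 0;9.1 -6 0 0 0;9.1 -6 0 0 0;9.1 -6 0 0 0'; python3 -c "
from h import *
p,M=Rt();s=get_state();print(p,M,s['joints'],s['clock'])"
```

```text
crate
[0.5602 0.2267 0.2534] yawdeg 14.521182567394263
[[-0.9, 1.0], [0.3, -0.9], [-1.4, -1.0], [0.9, 0.7], [0.0, -0.8], [1.2, -1.1], [0.3, -0.7], [-0.9, 0.3], [0.0, -0.5]]
rest
[ 0.5734 -0.0075  0.2119] yawdeg 12.140504441818685
[[0.2, 0.8], [0.2, 0.4], [-0.6, -2.4], [-0.2, 0.8], [-0.0, -1.6]]
tray
[ 0.5324 -0.3524  0.0723] yawdeg 4.1412899342061005
[[0.6, -2.0], [-1.1, -0.0], [-1.6, 0.2], [0.4, -0.6], [1.1, 0.7], [-0.5, 0.2], [-0.0, -1.7], [-0.8, -1.4], [0.1, -0.0], [0.2, 0.7]]
clock: 2.85
ee_pos: [0.226, 0.5643, 0.662]
tcp_rot: [0.309, 1.548, -0.289]
wrist_force: [1.2, -7.1, 19.6]
width: 0.0909
[0.2259622  0.56425617 0.66202812] [[ 4.36754363e-03  3.71649373e-01  9.28362897e-01]
 [ 1.20610827e-02  9.28284645e-01 -3.71674789e-01]
 [-9.99917724e-01  1.28203675e-02 -4.28170129e-04]] [ 1.09069048  0.46288922  0.21920765  0.00265043  2.44677891 -0.09724389] 2.85
```

```bash
cat > st.py <<'E'
from h import *
np.set_printoptions(precision=4,suppress=True)
p,M=Rt();s=get_state();print(p,"\n",M,"\n",s['joints'],s['clock'],s['wrist_force'],s['width'])
E
python3 -m handwheel '9.1 -6 0 0 0;9.1 -6 0 0 0' >/dev/null;python3 st.py
```

```text
[0.2071 0.517  0.7129] 
 [[ 0.0242  0.3709  0.9284]
 [ 0.0607  0.9264 -0.3716]
 [-0.9979  0.0653 -0.    ]] 
 [ 1.0779  0.3734  0.2207  0.012   2.4825 -0.1024] 3.1 [ 0.5972 -0.0937 -0.1088] 0.09104760597971152
```

```bash
cat > k.py <<'E'
from h import *
np.set_printoptions(precision=4,suppress=True)
Q=[((.232**2+.58**2)**.5,.2137,.494,1.346,1.3025),(np.hypot(.2259622,.56425617),.66203,.46289,.21921,2.44678),(np.hypot(.2071,.517),.7129,.3734,.2207,2.4825)]
def f(x):
    a1,h,L2,L3,L6=x;o=[]
    for r,z,a,b,c in Q:
        o+=[a1+L2*np.sin(a)+L3*np.sin(a+b)+L6*np.sin(a+b+c)-r,h+L2*np.cos(a)+L3*np.cos(a+b)+L6*np.cos(a+b+c)-z]
    return np.array(o+[1e-3*(a1)])
r=least_squares(f,[0,.35,.4,.4,.3]);print(r.x,r.fun)
import pickle
S,D=pickle.load(open("sd.pkl","rb"))
print("wheel",tri([S,D],[(5,220),(448,315)]))
E
python3 k.py
cat > go.py <<'E'
# usage: go.py x y z [tcp target] -> tool-frame delta cm
import sys
from h import *
np.set_printoptions(precision=2,suppress=True)
p,M=Rt();t=np.array(list(map(float,sys.argv[1:4])))
print("delta tool cm",(t-p)@M*100,"tilt",np.degrees(np.arccos(-M[2,0])),"az",np.degrees(np.arctan2(M[1,0],M[0,0])),"yaz",np.degrees(np.arctan2(M[1,1],M[0,1])))
E
python3 go.py .458 .241 .2
```

```text
[-0.1583  1.9276  0.9592  0.3918  2.44  ] [ 0.0473  0.0142 -0.0598 -0.0118  0.0125 -0.0024 -0.0002]
wheel [ 0.5295 -0.5051  0.1507]
delta tool cm [ 50.11 -19.62  33.55] tilt 3.745215553898521 az 68.21321490955837 yaz 68.18289425783333
```

```bash
python3 -m handwheel '9 2.5 -2.45 4.2 0;9 2.5 -2.45 4.2 0;9 2.5 -2.45 4.2 0;9 2.5 -2.45 4.2 0;9 2.5 -2.45 4.2 0;9 2.5 -2.45 4.2 0;9 2.5 -2.45 4.2 0;9 2.5 -2.45 4.2 0;6.2 6 0 0 -0.16;6.2 6 0 0 -0.16;6.2 6 0 0 -0.16;6.2 6 0 0 -0.16;6.2 6 0 0 0;6.2 0 0 0 0'; python3 st.py; python3 go.py .458 .241 .2
python3 - <<'E'
from h import *
C=cam("wrist"); import pickle; pickle.dump(C,open("w1.pkl","wb"))
for n in ["bottle_lip","bottle_neck","bottle_mid"]: print(n,[(np.round(pix(x["position"])),round(x["conf"],2),onz(C,pix(x["position"]),.036)) for x in mark_of("wrist",n)[:2]])
cv2.imwrite("pics/w1.png",C["fr"][:,:,::-1])
E
```

```text
clock: 4.85
ee_pos: [0.4561, 0.2411, 0.1982]
tcp_rot: [-0.159, 1.536, 0.246]
wrist_force: [-0.2, -0.0, 1.0]
width: 0.0617
[0.4561 0.2411 0.1982] 
 [[ 0.0174 -0.2566  0.9664]
 [ 0.0581  0.9651  0.2552]
 [-0.9982  0.0517  0.0317]] 
 [ 0.3367  0.3397  1.6666  0.0551  1.1003 -1.5172] 4.85 [-0.1867 -0.0248  1.0344] 0.06172602237493509
delta tool cm [-0.17 -0.05  0.18] tilt 3.475290956068736 az 73.30476203914226 yaz 104.88801925848857
bottle_lip [(array([266., 162.]), 0.74, array([0.43529475, 0.23244909, 0.036     ]))]
bottle_neck [(array([267., 186.]), 0.6, array([0.46001868, 0.23932787, 0.036     ]))]
bottle_mid [(array([268., 264.]), 0.8, array([0.54972763, 0.26393129, 0.036     ]))]
```

View pics/w1.png

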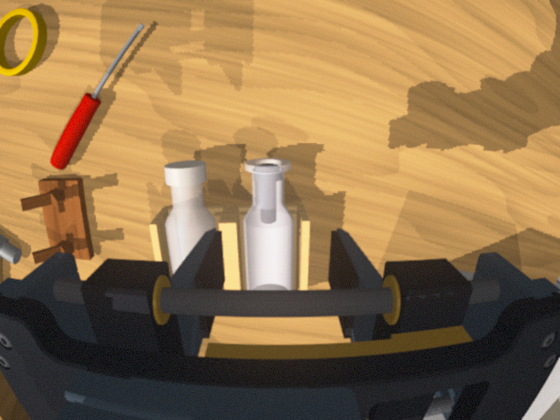

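Run:
```python
from h import *
import pickle
C=pickle.load(open("w1.pkl","rb"))
im=cv2.resize(C["fr"][140:310,200:340,::-1],None,fx=4,fy=4,interpolation=cv2.INTER_CUBIC).copy()
u=np.array([-np.cos(np.radians(15)),-np.sin(np.radians(15)),0]); w=np.array([u[1],-u[0],0]); z=np.array([0,0,1.])
neck=np.array([.4615,.2405,.036])
t=np.linspace(0,2*np.pi,60)
for x,r in [(168,24),(160,24),(160,17),(122,17),(105,28)]:
    P=neck+u*(x-141)/1000+np.outer(np.cos(t),w)*r/1000+np.outer(np.sin(t),z)*r/1000
    q=((proj(C,P)-[200,140])*4).astype(np.int32)
    cv2.polylines(im,[q],True,(0,0,255),1)
cv2.imwrite("pics/w1o.png",im)
```

```text
(no output)
```

View pics/w1o.png

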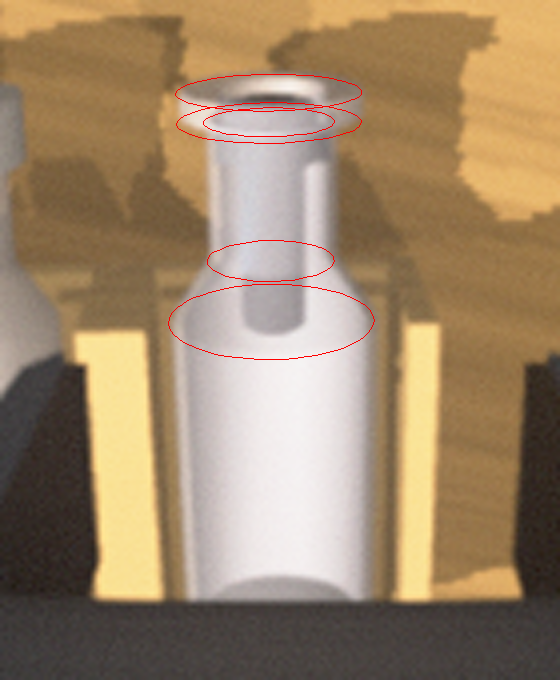

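```bash
python3 go.py .4618 .2416 .017
```

```text
delta tool cm [18.62 -1.1  -0.63] tilt 3.88670946871184 az 65.69532085980659 yaz 104.90922185909344
```

```bash
python3 -m handwheel '6.2 4 -0.55 -0.3 0;6.2 5 -0.55 -0.3 0;6.2 5 0 0 0;6.2 3 0 0 0;6.2 1.6 0 0 0;6.2 0 0 0 0'; python3 go.py .4618 .2416 .017
python3 - <<'E'
from h import *
C=cam("wrist");cv2.imwrite("pics/w2.png",C["fr"][:,:,::-1])
E
```

```text
clock: 5.8
ee_pos: [0.4606, 0.2412, 0.0152]
tcp_rot: [-0.158, 1.528, 0.247]
wrist_force: [-0.1, -0.5, -0.8]
width: 0.0619
delta tool cm [-0.18  0.02  0.13] tilt 3.7644919773397136 az 67.6951883314238 yaz 104.91301356833587
```

View pics/w2.png

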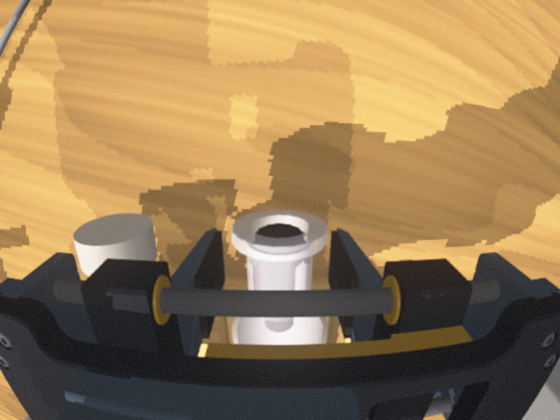

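```bash
python3 -m handwheel '6.2 -0.15 0 0.1 0;2.5 0 0 0 0;2.5 0 0 0 0;2.5 0 0 0 0;2.5 0 0 0 0'; python3 st.py
```

```text
clock: 6.48
ee_pos: [0.4609, 0.2414, 0.0163]
tcp_rot: [-0.158, 1.529, 0.247]
wrist_force: [-2.3, 4.7, 3.0]
width: 0.0326
[0.4609 0.2414 0.0163] 
 [[ 0.0245 -0.2571  0.9661]
 [ 0.0609  0.965   0.2552]
 [-0.9978  0.0526  0.0393]] 
 [ 0.3338  0.6239  1.8358  0.083   0.6404 -1.5618] 6.475 [-2.2606  4.7306  2.9601] 0.03262640837976236
```

```bash
python3 -m handwheel '2.5 -1 0 0 0;2.5 -3 0 0 0;2.5 -5 0 0 0;2.5 -5 0 0 0;2.5 -3 0 0 0;2.5 0 0 0 0'; python3 st.py
python3 - <<'E'
from h import *
import pickle
C=pickle.load(open("w1.pkl","rb"));S,D=pickle.load(open("sd.pkl","rb"))
cv2.imwrite("pics/w1r.png",cv2.resize(C["fr"][160:280,10:140,::-1],None,fx=5,fy=5,interpolation=cv2.INTER_CUBIC))
W=cam("wrist");cv2.imwrite("pics/w3.png",W["fr"][:,:,::-1]);D=cam("side");cv2.imwrite("pics/s3.png",D["fr"][:,:,::-1])
E
```

```text
clock: 7.22
ee_pos: [0.4576, 0.2309, 0.188]
tcp_rot: [-0.157, 1.525, 0.247]
wrist_force: [0.7, -0.4, -2.2]
width: 0.0328
[0.4576 0.2309 0.188 ] 
 [[ 0.028  -0.257   0.966 ]
 [ 0.0615  0.965   0.2549]
 [-0.9977  0.0523  0.0429]] 
 [ 0.3163  0.3431  1.6959  0.0572  1.0574 -1.5406] 7.225 [ 0.6728 -0.4431 -2.178 ] 0.03276635382079544
```

View pics/w1r.png

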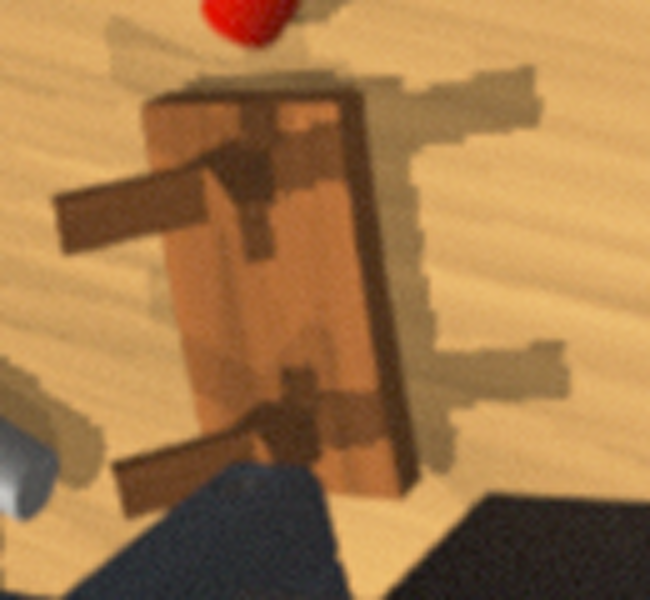

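View pics/s3.png

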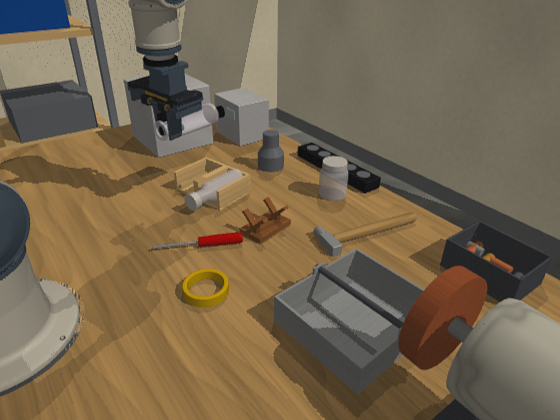

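```bash
sed -i 's/^S=cam.*$/import pickle;S,D=pickle.load(open("sd.pkl","rb"));C=pickle.load(open("w1.pkl","rb"))/; /^import pickle; pickle.dump/d' fit.py
cat >> fit.py <<'E'
w=lambda u,v:(10+u/5,160+v/5)
a,b=.055,.033
WO=[(C,(-a,-b,.014),w(145,103)),(C,(-a,b,.014),w(345,97)),(C,(a,b,.014),w(390,497)),(C,(-a,b,0),w(360,92)),(C,(a,b,0),w(415,490))]
print("restW");fit(WO,[.57,0,.2])
print("rest2");fit(WO+[(S,(a,-b,0),sc(187,452)),(S,(a,b,0),sc(283,408)),(S,(-a,-b,.014),sc(103,322)),(D,(-a,-b,0),sd(540,463)),(D,(a,-b,0),sd(678,385))],[.57,-.0066,.4])
E
python3 fit.py | tail -6
python3 - <<'E'
from h import *
import pickle
C=cam("wrist");pickle.dump(C,open("w3.pkl","wb"))
cv2.imwrite("pics/w3z.png",cv2.resize(C["fr"][180:350,160:400,::-1],None,fx=3,fy=3,interpolation=cv2.INTER_CUBIC))
E
```

```text
restW
[ 0.573  -0.0107  0.1835] yawdeg 10.515768086882652
[[-0.8, -0.9], [-1.1, 1.8], [0.7, 1.0], [1.2, -0.1], [-0.0, -2.3]]
rest2
[ 0.573  -0.0091  0.2026] yawdeg 11.606087022722317
[[-0.5, -0.2], [-0.8, 1.5], [2.2, 1.0], [1.5, -0.3], [1.5, -2.3], [-0.9, 0.9], [-0.7, 0.6], [-1.2, -2.6], [-0.2, 1.2], [0.3, -1.1]]
```

View pics/w3z.png

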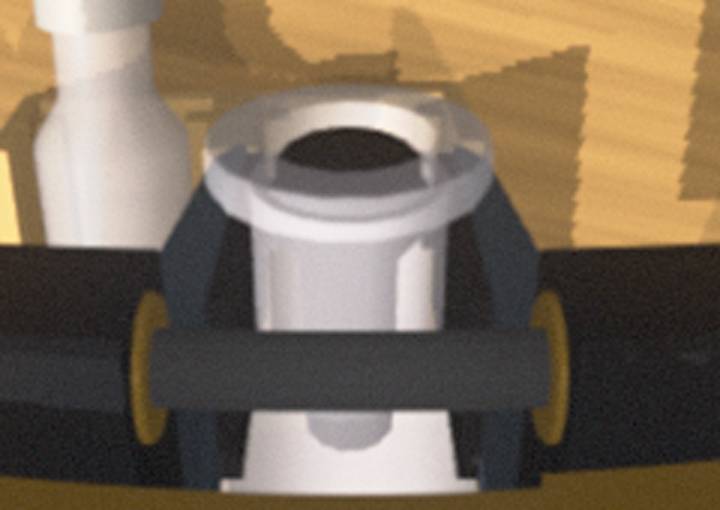

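```bash
python3 go.py .4873 -.0246 .12; python3 -c "
from h import *
import pickle
S,D=pickle.load(open('sd.pkl','rb'));print(onz(S,(268.6,198),.012),onz(S,(281,140),0.01))"
```

```text
delta tool cm [  5.01 -25.76  -3.73] tilt 3.6661091596255027 az 69.3550716602608 yaz 104.90006920747398
[ 0.49941267 -0.02156863  0.012     ] [0.319942   0.06198164 0.01      ]
```

```bash
python3 -m handwheel '2.5 0 -3 -0.5 0;2.5 0 -4.5 -0.6 0;2.5 0 -4.5 -0.6 0;2.5 0.5 -4.5 -0.6 0;2.5 1 -4.5 -0.6 0;2.5 1.5 -3 -0.5 0.058;2.5 2 -1.8 -0.3 0;2.5 0 0 0 0;2.5 0 0 0 0'; python3 go.py .4873 -.0246 .051
python3 - <<'E'
from h import *
D=cam("side");cv2.imwrite("pics/s4.png",cv2.resize(D["fr"][100:280,150:330,::-1],None,fx=3.3,fy=3.3,interpolation=cv2.INTER_CUBIC));D=cam("scene");cv2.imwrite("pics/c4.png",cv2.resize(D["fr"][100:280,200:380,::-1],None,fx=3.3,fy=3.3,interpolation=cv2.INTER_CUBIC))
E
```

```text
clock: 8.5
ee_pos: [0.4871, -0.0241, 0.1207]
tcp_rot: [-0.112, 1.536, 0.203]
wrist_force: [0.0, -0.1, -1.8]
width: 0.0329
delta tool cm [ 6.95 -0.44 -0.23] tilt 3.731754173924636 az 69.40625620351487 yaz 101.5842000707516
```

View pics/s4.png

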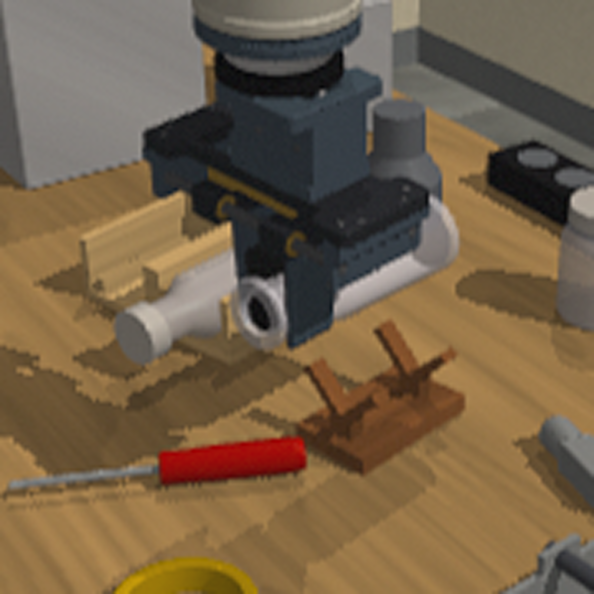

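View pics/c4.png

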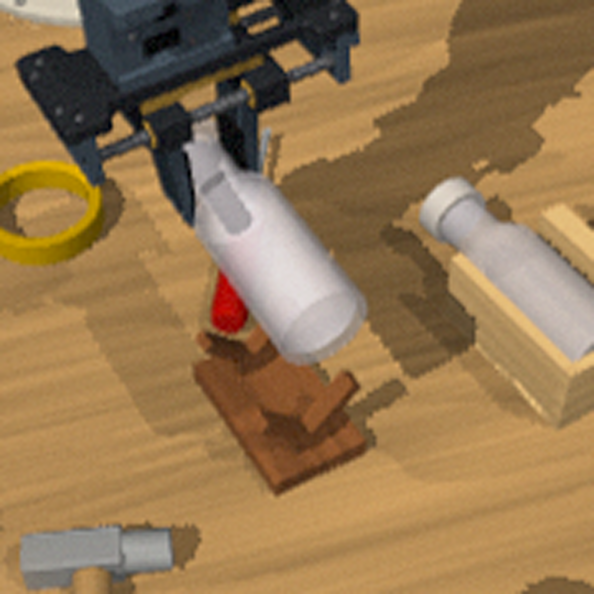

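```bash
cat > ov.py <<'E'
from h import *
def bottle(im,C,P0,u,off,k,at=141,col=(0,0,255)):
    u=u/np.linalg.norm(u);w=np.cross(u,[0,0,1.]);
    if np.linalg.norm(w)<.1:w=np.cross(u,[0,1.,0])
    w/=np.linalg.norm(w);z=np.cross(w,u);t=np.linspace(0,2*np.pi,60)
    for x,r in [(168,24),(160,24),(122,17),(105,28),(0,28)]:
        P=P0+u*(x-at)/1000+np.outer(np.cos(t),w)*r/1000+np.outer(np.sin(t),z)*r/1000
        cv2.polylines(im,[((proj(C,P)-off)*k).astype(np.int32)],True,col,1)
def crop(C,x0,y0,w,h,k): return cv2.resize(C["fr"][y0:y0+h,x0:x0+w,::-1],None,fx=k,fy=k,interpolation=cv2.INTER_CUBIC).copy()
E
python3 - <<'E'
from ov import *
p,M=Rt();g=p-.019*M[:,0];u=-M[:,2].copy();print(u);u[2]=0
out=[]
for n,b in [("side",(200,130)),("scene",(250,120))]:
    C=cam(n);im=crop(C,*b,100,110,4);bottle(im,C,g,u,b,4);out.append(im)
cv2.imwrite("pics/o4.png",np.hstack(out))
E
```

```text
[-0.97922079 -0.19956064 -0.03608593]
```

View pics/o4.png

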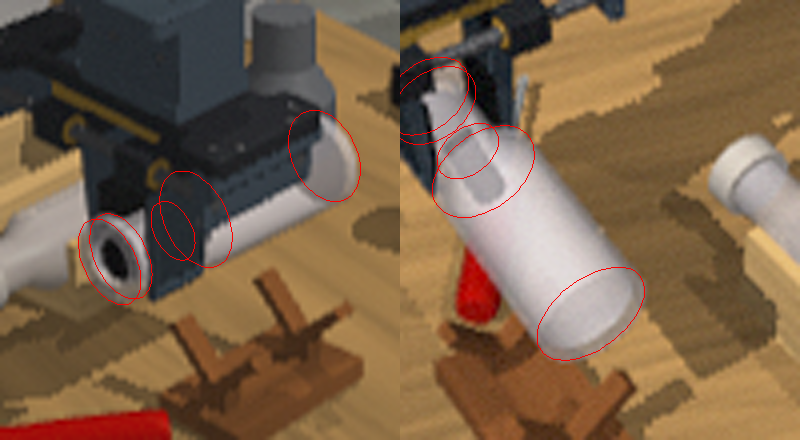

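```bash
python3 -m handwheel '2.5 2.5 -0.4 -0.2 0;2.5 2 0 0 0;2.5 1 0 0 0;2.5 0.5 0 0 0;2.5 0 0 0 0'; python3 -m handwheel '2.5 0.3 0 0 0;2.5 0.2 0 0 0;2.5 0 0 0 0'; python3 go.py .4873 -.0246 .051
```

```text
clock: 9.32
ee_pos: [0.4879, -0.0252, 0.061]
tcp_rot: [-0.112, 1.534, 0.203]
wrist_force: [-0.3, 0.9, -3.0]
width: 0.0324
clock: 9.7
ee_pos: [0.4879, -0.025, 0.0558]
tcp_rot: [-0.112, 1.534, 0.202]
wrist_force: [0.9, -0.7, -1.2]
width: 0.0326
delta tool cm [ 0.48  0.03 -0.06] tilt 3.734718080986274 az 68.1887772085202 yaz 101.58102068669997
```

```bash
python3 -m handwheel '2.5 0.25 0 0 0;2.5 0 0 0 0';python3 -m handwheel '2.5 0.15 0 0 0;2.5 0 0 0 0';  python3 go.py .4873 -.0246 .051
```

```text
clock: 9.95
ee_pos: [0.4879, -0.0248, 0.0532]
tcp_rot: [-0.112, 1.535, 0.203]
wrist_force: [-1.1, 0.3, -3.3]
width: 0.0321
clock: 10.2
ee_pos: [0.4881, -0.0248, 0.0518]
tcp_rot: [-0.112, 1.534, 0.202]
wrist_force: [0.2, -1.3, -0.4]
width: 0.0324
delta tool cm [ 0.08  0.03 -0.08] tilt 3.735316230255514 az 67.96787566371583 yaz 101.58294567821949
```

```bash
python3 -m handwheel '2.5 0.1 0 0 0;2.5 0 0 0 0';python3 -m handwheel '2.5 0.1 0 0 0;2.5 0 0 0 0';python3 - <<'E'
from ov import *
p,M=Rt();g=p-.019*M[:,0];u=-M[:,2].copy();u[2]=0
out=[]
for n,b in [("side",(210,145)),("scene",(240,130))]:
    C=cam(n);im=crop(C,*b,100,110,4);out.append(im)
cv2.imwrite("pics/o5.png",np.hstack(out))
E
```

```text
clock: 10.45
ee_pos: [0.4882, -0.025, 0.0511]
tcp_rot: [-0.112, 1.534, 0.202]
wrist_force: [-2.5, -4.6, 6.7]
width: 0.0323
clock: 10.7
ee_pos: [0.4881, -0.0251, 0.0501]
tcp_rot: [-0.112, 1.534, 0.202]
wrist_force: [-4.9, -6.2, 8.6]
width: 0.0324
```

View pics/o5.png

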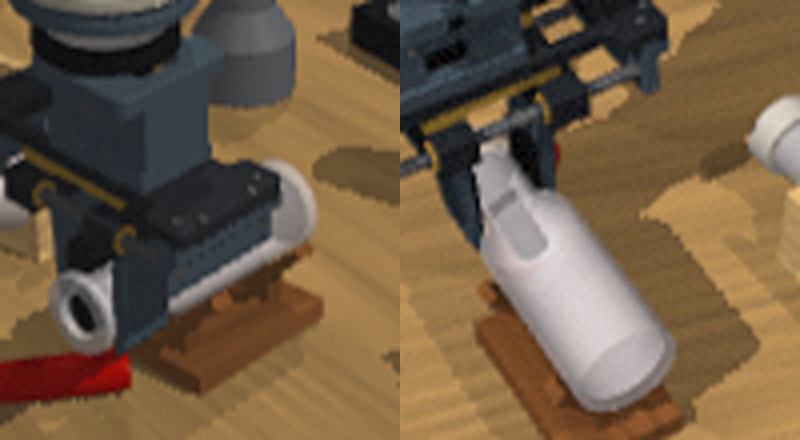

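```bash
python3 -m handwheel '2.5 0 -0.15 0 0;2.5 0 0 0 0';python3 -m handwheel '3.6 0 0 0 0;4.5 0 0 0 0;6 0 0 0 0;6 0 0 0 0'; python3 -m handwheel '6.5 -3 0 0 0;6.5 -5 0 0 0;7.5 -4 0 0 0;7.5 0 0 0 0'
python3 - <<'E'
from ov import *
out=[]
S,D=cam("scene"),cam("side")
for C,b in [(D,(210,145)),(S,(240,130))]:
    out.append(crop(C,*b,100,110,4))
cv2.imwrite("pics/o6.png",np.hstack(out))
for n in ["bottle","bottle_mid","bottle_lip"]:
    a=mark_of("scene",n);b=mark_of("side",n)
    if a and b:print(n,tri([S,D],[pix(a[0]["position"]),pix(b[0]["position"])]),a[0]["conf"],b[0]["conf"])
E
```

```text
clock: 11.05
ee_pos: [0.4881, -0.0258, 0.0497]
tcp_rot: [-0.112, 1.535, 0.203]
wrist_force: [-2.2, 3.1, 2.2]
width: 0.0325
clock: 11.55
ee_pos: [0.4884, -0.0261, 0.0497]
tcp_rot: [-0.112, 1.534, 0.202]
wrist_force: [0.2, 0.1, -0.4]
width: 0.0593
clock: 12.05
ee_pos: [0.4869, -0.0338, 0.1722]
tcp_rot: [-0.113, 1.529, 0.201]
wrist_force: [0.5, -0.5, -0.6]
width: 0.0744
bottle [0.62783123 0.0025226  0.07761688] 0.79 0.63
bottle_mid [ 0.56558747 -0.00905015  0.06269414] 0.81 0.96
bottle_lip [ 0.46079295 -0.0348447   0.07181722] 0.81 0.63
```

View pics/o6.png

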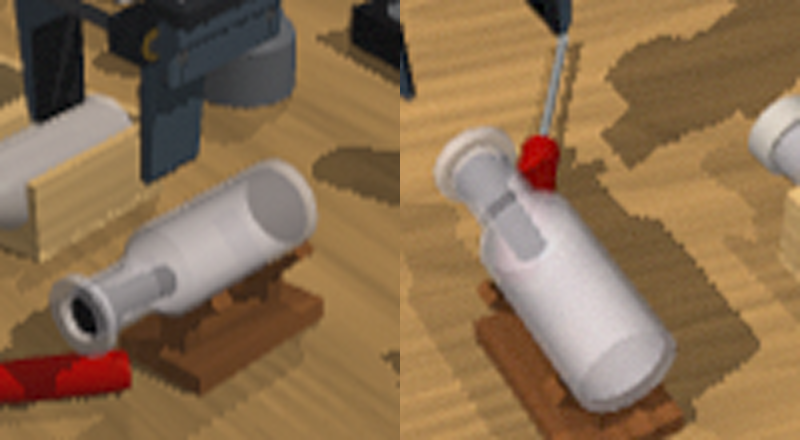

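Run:
```python
from h import *
import pickle
S,D=pickle.load(open('sd.pkl','rb'))
for P in [(-.12,.6,0),(-.12,.6,.6),(-.17,.85,.5),(-.2,1.0,.5)]: print(P,proj(S,np.array(P)),proj(D,np.array(P)))
print("darkbox",onz(D,(60,140),0),onz(D,(20,150),0),"shelf",onz(S,(520,50),0))
```

```text
(-0.12, 0.6, 0) [[393.14316913  29.16322407]] [[-92.39696649 207.44762495]]
(-0.12, 0.6, 0.6) [[ 444.9464656  -225.54771493]] [[-230.24721849  -67.67495036]]
(-0.17, 0.85, 0.5) [[ 506.81352528 -177.29973985]] [[-213.24011334  -17.12991672]]
(-0.2, 1.0, 0.5) [[ 546.51405674 -182.94169166]] [[-219.3098803   -21.39703155]]
darkbox [0.30478696 0.83548594 0.        ] [0.17881028 0.82306969 0.        ] shelf [0.13204557 0.91906859 0.        ]
```

Run:
```python
from h import *
np.set_printoptions(precision=2,suppress=True)
p,M=Rt();a=np.array([.42,.40,.45]);b=np.array([-.115,.555,.66])
print((a-p)@M*100,(b-a)@M*100)
```

```text
[-25.58  45.23   3.21] [-21.23  27.04 -48.59]
```

```bash
python3 -m handwheel '8 -4 3 0 0;8 -3 5 0.4 0;8 -3 5 0.4 0;8 -3 5 0.4 0;8 -3 5 0.4 0;8 -3 5 0.4 0;8 -3 5 0.4 0;8 -3 5 0.4 0;8 -2 5 0.4 0;8 -2.2 2.7 -4.8 0;8 -2.2 2.7 -4.8 0;8 -2.2 2.7 -4.8 0;8 -2.2 2.7 -4.8 0;8 -2.2 2.7 -4.8 0;8 -2.2 2.7 -4.8 0;8 -2.2 2.7 -4.8 0;8 -2.2 2.7 -4.8 0;8 -2.2 2.7 -4.8 0;8 -2.2 2.7 -4.8 0'; python3 st.py; python3 go.py -.115 .555 .66
python3 - <<'E'
from h import *
C=cam("wrist");cv2.imwrite("pics/w7.png",C["fr"][:,:,::-1])
E
```

```text
clock: 14.82
ee_pos: [-0.1075, 0.5329, 0.6808]
tcp_rot: [-0.112, 1.534, 0.202]
wrist_force: [1.0, 2.0, 1.2]
width: 0.0799
[-0.1075  0.5329  0.6808] 
 [[ 0.0243 -0.2006  0.9794]
 [ 0.06    0.9782  0.1989]
 [-0.9979  0.054   0.0358]] 
 [ 1.68    0.2992  0.4366 -0.043   2.3482 -0.1232] 14.825 [1.0339 2.0264 1.2228] 0.07991571601313961
delta tool cm [ 2.19  2.2  -0.37] tilt 3.7122840060226916 az 67.99013396853934 yaz 101.59139675926956
```

View pics/w7.png

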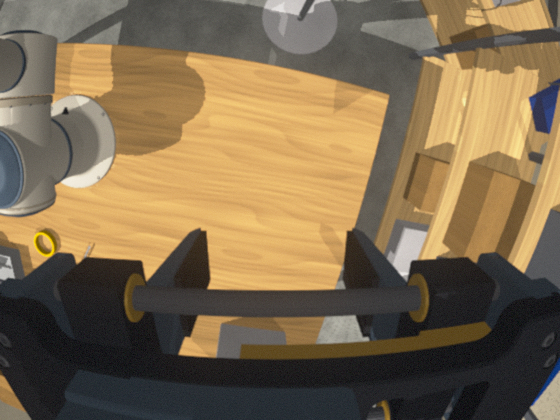

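```bash
python3 -m handwheel '8 -5 0 -1.5 0;8 -5 1 -1.5 0;8 -5 3 -1 0;8 -5 3 -0.5 0'; python3 st.py; python3 go.py -.115 .555 .66
```

```text
clock: 15.38
ee_pos: [-0.1454, 0.5031, 0.7525]
tcp_rot: [-0.043, 1.544, 0.274]
wrist_force: [0.3, 1.2, -1.3]
width: 0.0799
[-0.1454  0.5031  0.7525] 
 [[ 0.0033 -0.2019  0.9794]
 [ 0.1476  0.9688  0.1992]
 [-0.989   0.1439  0.033 ]] 
 [ 1.759   0.301   0.2201 -0.0499  2.475  -0.0563] 15.375 [ 0.3007  1.214  -1.3401] 0.07987990580868547
delta tool cm [9.92 3.08 3.71] tilt 8.48775884329925 az 88.72556705998181 yaz 101.77013996736474
```

```bash
python3 -m handwheel '8 -4 4.5 -0.3 0;8 -4 4.5 -0.3 0;8 -4 4.5 -0.3 0;8 -4 4.5 -0.3 0'; python3 st.py; python3 go.py -.115 .555 .66
```

```text
clock: 15.88
ee_pos: [-0.1603, 0.5485, 0.7591]
tcp_rot: [0.054, 1.555, 0.374]
wrist_force: [0.6, -0.5, -1.0]
width: 0.0799
[-0.1603  0.5485  0.7591] 
 [[-0.0282 -0.2     0.9794]
 [ 0.2673  0.9426  0.2001]
 [-0.9632  0.2674  0.0268]] 
 [ 1.7656  0.3058  0.2208 -0.0336  2.3437 -0.0371] 15.875 [ 0.5681 -0.4944 -0.9965] 0.07986648428279007
delta tool cm [ 9.59 -2.94  4.31] tilt 15.590619643483652 az 96.02694220313847 yaz 101.97636719167606
```

```bash
python3 -m handwheel '8 -5.3 3.2 -0.3 0;8 -5.3 3.2 -0.3 0;8 -5.3 3.2 -0.3 0;8 -5.3 3.2 -0.3 0'; python3 st.py; python3 go.py -.115 .555 .66
```

```text
clock: 16.38
ee_pos: [-0.1588, 0.5117, 0.8173]
tcp_rot: [0.163, 1.563, 0.486]
wrist_force: [0.8, 0.8, -0.5]
width: 0.0804
[-0.1588  0.5117  0.8173] 
 [[-0.0635 -0.1938  0.979 ]
 [ 0.3955  0.8958  0.203 ]
 [-0.9163  0.4001  0.0197]] 
 [ 1.7711  0.21    0.2204 -0.0221  2.2993 -0.0263] 16.375 [ 0.7506  0.7519 -0.5027] 0.08043871420251496
delta tool cm [15.85 -3.26  4.86] tilt 23.612326910192483 az 99.1236025621542 yaz 102.20656572900575
```

```bash
python3 -m handwheel '8 -4.7 4 -0.2 0;8 -4.7 4 -0.2 0;8 -4.7 4 -0.2 0;8 -4.7 4 -0.2 0;8 -4.7 4 -0.2 0;8 -4.7 4 -0.2 0;8 -4.7 4 -0.2 0'; python3 st.py; python3 go.py -.115 .555 .66
```

```text
clock: 17.25
ee_pos: [-0.1512, 0.4744, 0.9075]
tcp_rot: [0.366, 1.564, 0.691]
wrist_force: [1.1, -0.8, 1.0]
width: 0.0802
[-0.1512  0.4744  0.9075] 
 [[-0.125  -0.169   0.9776]
 [ 0.6092  0.7646  0.2101]
 [-0.7831  0.6219  0.0074]] 
 [ 1.7484  0.0802  0.2207  0.0187  2.1696 -0.0207] 17.25 [ 1.0603 -0.7647  0.9632] 0.08022144354299726
delta tool cm [23.84 -9.84  5.06] tilt 38.4572245752033 az 101.59892391447728 yaz 102.466027756853
```

```bash
python3 -m handwheel '8 -4 4.7 0 0;8 -4 4.7 0 0;8 -4 4.7 0 0;8 -4 4.7 0 0;8 -4 4.7 0 0;8 -4 4.7 0 0;8 -4 4.7 0 0'; python3 st.py; python3 go.py -.115 .555 .66
```

```text
clock: 18.12
ee_pos: [-0.1303, 0.4365, 1.0049]
tcp_rot: [0.587, 1.539, 0.909]
wrist_force: [-0.3, 0.3, 0.6]
width: 0.0799
[-0.1303  0.4365  1.0049] 
 [[-0.1785 -0.1266  0.9758]
 [ 0.7934  0.568   0.2188]
 [-0.582   0.8132 -0.001 ]] 
 [ 1.6196 -0.0414  0.2206  0.1553  2.0151 -0.0327] 18.125 [-0.3189  0.2534  0.5699] 0.07986804049008608
delta tool cm [ 29.2  -21.51   4.12] tilt 54.41212535435506 az 102.6803398506454 yaz 102.56139622511976
```

```bash
python3 -m handwheel '8 -3 5 1 0;8 0 0 0 0'; python3 st.py
cat > k.py <<'E'
from h import *
np.set_printoptions(precision=4,suppress=True)
# joints, pos, d
Q=[([1.0945,.4942,1.3461,0,1.3025],[.2323,.5802,.2139]),
([1.0907,.46289,.2192,.00265,2.44678],[.22596,.56426,.66203]),
([1.0779,.3734,.2207,.012,2.4825],[.2071,.517,.7129]),
([.3367,.3397,1.6666,.0551,1.1003],[.4561,.2411,.1982]),
([.3338,.6239,1.8358,.083,.6404],[.4609,.2414,.0163]),
([1.759,.301,.2201,-.0499,2.475],[-.1454,.5031,.7525]),
([1.7711,.21,.2204,-.0221,2.2993],[-.1588,.5117,.8173]),
([1.7484,.0802,.2207,.0187,2.1696],[-.1512,.4744,.9075]),
([1.6196,-.0414,.2206,.1553,2.0151],[-.1303,.4365,1.0049])]
def rx(a,ax): return R.from_euler(ax,a).as_matrix()
def fk(q,x):
    a1,h,L2,a3,L3,L6,q3o=x
    A=rx(q[0],'z'); p=A@np.array([a1,0,h])
    A=A@rx(q[1],'y'); p=p+A@np.array([0,0,L2])
    A=A@rx(q[2]+q3o,'y'); p=p+A@np.array([a3,0,L3])
    W=p
    A=A@rx(-q3o,'y')@rx(q[3],'z')@rx(q[4],'y')
    d=A[:,2]; return p+L6*d,d,W
if __name__=="__main__":
    f=lambda x:np.concatenate([fk(q,np.r_[x,0])[0]-np.array(p) for q,p in Q])
    r=least_squares(f,[0,.35,.4,0,.4,.3]);print(r.x.tolist(),np.abs(r.fun).max())
    for q,p in Q: print(fk(q,np.r_[r.x,0])[1])
E
python3 k.py
```

```text
clock: 18.38
ee_pos: [-0.1183, 0.4365, 1.0182]
tcp_rot: [0.62, 1.532, 0.937]
wrist_force: [0.4, 1.1, 0.3]
width: 0.0805
[-0.1183  0.4365  1.0182] 
 [[-0.182  -0.1187  0.9761]
 [ 0.815   0.5372  0.2173]
 [-0.5502  0.835  -0.0011]] 
 [ 1.5334 -0.0548  0.2203  0.235   1.9928 -0.0447] 18.375 [0.4385 1.1013 0.2954] 0.08049544675565141
[-0.017368583183648437, 0.25043508160958705, 0.6387462387667321, 0.11457402237395066, 0.3800967912223945, 0.38849817614169435] 0.060505564677594034
[-0.0006 -0.0011 -1.    ]
[ 0.0044  0.0121 -0.9999]
[ 0.0242  0.0607 -0.9979]
[ 0.0173  0.0581 -0.9982]
[ 0.0245  0.0609 -0.9978]
[ 0.0033  0.1475 -0.9891]
[-0.0635  0.3955 -0.9163]
[-0.125   0.6092 -0.7831]
[-0.1786  0.7934 -0.5819]
```

```bash
cat > k2.py <<'E'
from k import *
Q.append(([1.5334,-.0548,.2203,.235,1.9928],[-.1183,.4365,1.0182]))
Q.append(([.3163,.3431,1.6959,.0572,1.0574],[.4576,.2309,.188]))
Q.append(([1.68,.2992,.4366,-.043,2.3482],[-.1075,.5329,.6808]))
def fk(q,x):
    a1,h,b2,L2,a3,L3,L6,ex,ey,yo=x
    A=rx(q[0],'z'); p=A@np.array([a1,yo,h])
    A=A@rx(q[1],'y'); p=p+A@np.array([b2,0,L2])
    A=A@rx(q[2],'y'); p=p+A@np.array([a3,0,L3]);fa=A[:,2]
    A=A@rx(q[3],'z');p=p+A@np.array([ex,ey,0]); W=p
    A=A@rx(q[4],'y')
    d=A[:,2]; return p+L6*d,d,W,A
f=lambda x:np.concatenate([[*(1e-2*(np.array(x)[[0,2,4,7,8,9]]))]]+[fk(q,x)[0]-np.array(p) for q,p in Q])
if __name__=="__main__":
    r=least_squares(f,[0,.35,0,.4,0,.4,.3,0,0,0]);print(r.x.tolist());print(np.round(r.fun[6:].reshape(-1,3)*1000,1))
E
python3 k2.py
```

```text
[0.000203306761652252, 0.25643905542981704, -0.0002425010619239859, 0.5969768893084755, 0.11768882538630189, 0.38439179448603117, 0.3527077970230176, 0.00017238129470199814, -0.0005371917633539419, 0.060113703879907505]
[[-0.1 -0.2 -0.5]
 [ 0.   0.   0.1]
 [ 0.   0.   0.1]
 [ 0.1  0.   0.1]
 [ 0.1  0.   0.1]
 [ 0.   0.   0. ]
 [ 0.1 -0.   0. ]
 [-0.  -0.1 -0. ]
 [-0.   0.1 -0. ]
 [-0.   0.  -0. ]
 [ 0.   0.1  0.1]
 [ 0.  -0.   0.1]]
```

```bash
cat > ik.py <<'E'
from k2 import *
X=np.array([0.000203306761652252, 0.25643905542981704, -0.0002425010619239859, 0.5969768893084755, 0.11768882538630189, 0.38439179448603117, 0.3527077970230176, 0.00017238129470199814, -0.0005371917633539419, 0.060113703879907505])
lo=np.array([-2.91,-.82,.22,-1.22,.12,-3.08]);hi=np.array([2.91,2.16,2.67,4.37,2.79,3.08])
# tool frame from A: x=Az ; calibrate rotation about x
def full(q,c):
    p,d,W,A=fk(q,X); B=A@rx(q[5],'z')@rx(c,'z'); # Bz=d
    return p,np.c_[B[:,2],B[:,0],B[:,1]],W
def calib():
    s=get_state();M=R.from_rotvec(s["tcp_rot"]).as_matrix();A=fk(s["joints"],X)[3]@rx(s["joints"][5],'z')
    y=A.T@M[:,1];return np.arctan2(y[1],y[0])
c=calib() 
def ik(p,M,q0):
    def g(q):
        a,B,_=full(q,c);return np.r_[(a-p),.3*R.from_matrix(B.T@M).as_rotvec()]
    r=least_squares(g,np.clip(q0,lo+.001,hi-.001),bounds=(lo,hi));return r.x,np.abs(r.fun).max()
E
cat > plan.py <<'E'
from ik import *
s=get_state();p0,M=Rt();q=s["joints"];print("c",c,full(q,c)[0]-p0)
d,y,z=M.T
O=np.array([.5743,-.0096,.07]);Tr=O+.016*d
def show(n,p,M,q):
    q2,e=ik(p,M,q);print(n,np.round(p,3),"q",np.round(q2,2),"err",round(e,5),"W",np.round(full(q2,c)[2],2));return q2
P=[("now",p0),("a",[.1,.45,.75]),("b",[.35,.25,.55]),("c",[.56,.0,.35]),("pre",Tr-.12*d),("rest",Tr),("lift",Tr+[0,0,.22])]
for n,t in P: q=show(n,np.array(t),M,q)
M2=M@rx(-np.pi/2,'x')
for k in (.25,.5,.75,1): q=show("spin",Tr+[0,0,.22],M@rx(-np.pi/2*k,'x'),q)
m=-M2[:,2];print("m",m)
yb=-.285;xb=.5300-.0716*(yb+.3524)
lat=-M2[:,1]
L=np.array([xb,yb,.0795])-.022*np.array([.9974,.0714,0])  # lip centre
Ot=L-.1155*m;T=Ot+.016*d
q=show("overtray",T+[0,0,.1],M2,q);q=show("tap",T,M2,q)
E
python3 plan.py
```

```text
c 3.141592653589793 [-0.      0.0001 -0.    ]
now [-0.118  0.436  1.018] q [ 1.53 -0.05  0.22  0.24  1.99 -0.04] err 1e-05 W [-0.05  0.15  1.21]
a [0.1  0.45 0.75] q [ 0.52 -0.28  1.26  0.93  1.67 -0.93] err 0.0 W [0.16 0.16 0.94]
b [0.35 0.25 0.55] q [-0.23  0.04  1.51  0.95  1.96 -1.81] err 0.0 W [ 0.41 -0.04  0.74]
c [0.56 0.   0.35] q [-0.52  0.6   1.2   0.75  2.   -2.23] err 0.0 W [ 0.62 -0.29  0.54]
pre [ 0.593 -0.094  0.127] q [-0.6   0.93  1.15  0.63  1.84 -2.48] err 0.0 W [ 0.66 -0.38  0.32]
rest [0.571 0.003 0.061] q [-0.51  0.96  1.35  0.68  1.61 -2.55] err 0.0 W [ 0.64 -0.28  0.26]
lift [0.571 0.003 0.281] q [-0.51  0.68  1.25  0.72  1.9  -2.31] err 0.0 W [ 0.64 -0.28  0.48]
spin [0.571 0.003 0.281] q [-0.51  0.68  1.25  0.72  1.9  -2.7 ] err 0.0 W [ 0.64 -0.28  0.48]
spin [0.571 0.003 0.281] q [-0.5   0.68  1.24  0.72  1.91 -3.08] err 0.00231 W [ 0.64 -0.28  0.48]
spin [0.571 0.003 0.281] q [-0.44  0.71  1.06  0.73  2.02 -3.08] err 0.07889 W [ 0.7  -0.26  0.52]
spin [0.571 0.003 0.281] q [-0.39  0.93  0.6   0.93  2.36 -3.08] err 0.11236 W [ 0.82 -0.27  0.51]
m [ 0.1187 -0.5372 -0.835 ]
overtray [ 0.487 -0.211  0.267] q [-0.72  1.17  0.22  1.24  2.75 -3.08] err 0.1151 W [ 0.75 -0.58  0.44]
tap [ 0.487 -0.211  0.167] q [-0.72  1.32  0.22  1.2   2.71 -3.08] err 0.12863 W [ 0.76 -0.59  0.3 ]
```

```bash
cat > rows.py <<'E'
from ik import *
def rows(wps,ns,spins,g,M,p,q=None):
    # wps targets; ns rows per leg; spins: per-row list
    out=[];i=0;M=M.copy();p=p.copy()
    for t,n in zip(wps,ns):
        st=(np.array(t)-p)/n
        for k in range(n):
            sp=spins[i] if i<len(spins) else 0
            dlt=np.round(st@M*100,1); out.append("%g %g %g %g %g"%(g,*dlt,sp)); p=p+M@dlt/100; M=M@rx(sp,'x'); i+=1
            if q is not None:
                q2,e=ik(p,M,q); print(np.round(np.abs(q2-q)/.125/np.array([1.89,1.89,2.57,3.01,3.01,3.01]),2),np.round(q2,2),round(e,4)); q=q2
    return out,p,M
E
python3 - <<'E'
from rows import *
p,M=Rt();q=get_state()["joints"];d=M[:,0]
O=np.array([.5743,-.0096,.07]);Tr=O+.016*d
r,p,M=rows([[.02,.45,.85],[.12,.45,.72],[.35,.25,.55],[.56,-.01,.36],Tr-.12*d+[0,0,.05]],[5,5,7,7,5],[.185]*17,8,M,p,q)
print(";".join(r[:15]));print(";".join(r[15:]));print(p,M)
E
```

```text
[0.8  0.38 0.71 0.41 0.32 0.25] [ 1.34 -0.14  0.45  0.39  1.87  0.05] 0.0
[0.76 0.25 0.53 0.37 0.19 0.2 ] [ 1.16 -0.2   0.62  0.53  1.8   0.12] 0.0
[0.68 0.17 0.45 0.31 0.12 0.17] [ 1.   -0.24  0.76  0.65  1.76  0.19] 0.0
[0.56 0.11 0.38 0.24 0.08 0.18] [ 0.87 -0.27  0.89  0.74  1.73  0.26] 0.0
[0.47 0.05 0.34 0.19 0.06 0.18] [ 0.76 -0.28  0.99  0.81  1.71  0.32] 0.0
[0.32 0.03 0.24 0.12 0.02 0.26] [ 0.69 -0.29  1.07  0.85  1.7   0.42] 0.0
[0.28 0.   0.22 0.09 0.02 0.27] [ 0.62 -0.29  1.14  0.89  1.69  0.52] 0.0
[0.24 0.02 0.2  0.07 0.03 0.27] [ 0.56 -0.29  1.21  0.91  1.68  0.63] 0.0
[0.21 0.04 0.2  0.05 0.03 0.27] [ 0.51 -0.28  1.27  0.93  1.67  0.73] 0.0
[0.18 0.06 0.18 0.04 0.03 0.28] [ 0.47 -0.26  1.33  0.95  1.66  0.84] 0.0
[0.68 0.04 0.17 0.15 0.22 0.13] [ 0.31 -0.25  1.38  1.    1.74  0.88] 0.0
[0.59 0.1  0.14 0.08 0.19 0.15] [ 0.17 -0.23  1.43  1.03  1.81  0.94] 0.0
[0.5  0.16 0.11 0.02 0.15 0.16] [ 0.05 -0.19  1.47  1.04  1.87  1.  ] 0.0
[0.4  0.21 0.07 0.03 0.11 0.19] [-0.04 -0.14  1.49  1.03  1.91  1.07] 0.0
[0.33 0.24 0.05 0.06 0.08 0.21] [-0.12 -0.09  1.5   1.    1.94  
[... 979 characters left out ...]
.25 0.07 0.04 0.05 0.09] [-0.6   0.87  1.14  0.64  1.9   0.71] 0.0
8 1.6 -3 2.8 0.185;8 1.6 -2.4 3.3 0.185;8 1.6 -1.8 3.7 0.185;8 1.6 -1.1 3.9 0.185;8 1.6 -0.3 4.1 0.185;8 1 0.1 3.1 0.185;8 1 0.7 3 0.185;8 1 1.2 2.8 0.185;8 1 1.7 2.6 0.185;8 1 2.1 2.2 0.185;8 -1.6 3.6 3.1 0.185;8 -1.6 4.1 2.4 0.185;8 -1.6 4.5 1.6 0.185;8 -1.6 4.7 0.7 0.185;8 -1.6 4.7 -0.1 0.185
8 -1.6 4.6 -1 0.185;8 -1.6 4.4 -1.8 0.185;8 -2 4.6 -2.1 0;8 -2 4.6 -2.1 0;8 -2 4.6 -2.1 0;8 -2 4.6 -2.1 0;8 -2 4.6 -2.1 0;8 -2 4.6 -2.1 0;8 -2 4.6 -2.1 0;8 0.5 4 -0.3 0;8 0.5 4 -0.3 0;8 0.5 4 -0.3 0;8 0.5 4 -0.3 0;8 0.5 4 -0.3 0
[ 0.5902 -0.0918  0.1776] [[-0.182   0.1153 -0.9765]
 [ 0.815  -0.538  -0.2155]
 [-0.5502 -0.835   0.0039]]
```

```bash
python3 -m handwheel '8 0.8 -1.5 1.4 0;8 0.8 -1.5 1.4 0.185;8 0.8 -1.2 1.7 0;8 0.8 -1.2 1.6 0.185;8 1.6 -1.8 3.7 0.185;8 1.6 -1.1 3.9 0.185;8 1.6 -0.3 4.1 0.185;8 1 0.1 3.1 0.185;8 1 0.7 3 0.185;8 1 1.2 2.8 0.185;8 1 1.7 2.6 0.185;8 1 2.1 2.2 0.185;8 -1.6 3.6 3.1 0.185;8 -1.6 4.1 2.4 0.185;8 -1.6 4.5 1.6 0.185;8 -1.6 4.7 0.7 0.185;8 -1.6 4.7 -0.1 0.185'; python3 st.py
```

```text
clock: 20.5
ee_pos: [0.2854, 0.3051, 0.5975]
tcp_rot: [-1.774, -1.466, 1.647]
wrist_force: [0.6, 0.9, 0.1]
width: 0.08
[0.2854 0.3051 0.5975] 
 [[-0.1849  0.4555 -0.8708]
 [ 0.8124 -0.4277 -0.3962]
 [-0.553  -0.7807 -0.291 ]] 
 [-0.1177 -0.0869  1.5065  0.9995  1.938   1.1524] 20.5 [0.5548 0.8964 0.0709] 0.07999222570310338
```

```bash
python3 -m handwheel '8 -1.6 4.6 -1 0.185;8 -1.6 4.4 -1.8 0.185;8 -2 4.6 -2.1 0;8 -2 4.6 -2.1 0;8 -2 4.6 -2.1 0;8 -2 4.6 -2.1 0;8 -2 4.6 -2.1 0;8 -2 4.6 -2.1 0;8 0 0 0 0'; python3 st.py
```

```text
clock: 21.62
ee_pos: [0.5286, 0.028, 0.3826]
tcp_rot: [-1.565, -1.078, 1.778]
wrist_force: [-0.5, -0.1, -0.3]
width: 0.0798
[0.5286 0.028  0.3826] 
 [[-0.1864  0.1117 -0.9761]
 [ 0.8136 -0.5393 -0.2171]
 [-0.5507 -0.8347  0.0097]] 
 [-0.5029  0.5184  1.2704  0.7583  2.0078  0.9462] 21.625 [-0.5261 -0.0832 -0.2982] 0.07979591248867274
```

Run:
```python
from ov import *
from ik import *
p,M=Rt();d=M[:,0];Tr=np.array([.5743,-.0096,.07])+.016*d
print("to pre(-10cm)",(Tr-.10*d-p)@M*100,"to rest",(Tr-p)@M*100)
O=np.array([.5743,-.0096,.07]);a=np.radians(191.6);u=np.array([np.cos(a),np.sin(a),0])
out=[]
for n,b in [("side",(210,145)),("scene",(240,130))]:
    C=cam(n);im=crop(C,*b,100,110,4);bottle(im,C,O,u,b,4,52.5);out.append(im)
cv2.imwrite("pics/o8.png",np.hstack(out))
C=cam("wrist");cv2.imwrite("pics/w8.png",C["fr"][:,:,::-1])
```

```text
to pre(-10cm) [ 4.8972 28.6285 -3.9506] to rest [14.8972 28.6285 -3.9506]
```

View pics/o8.png

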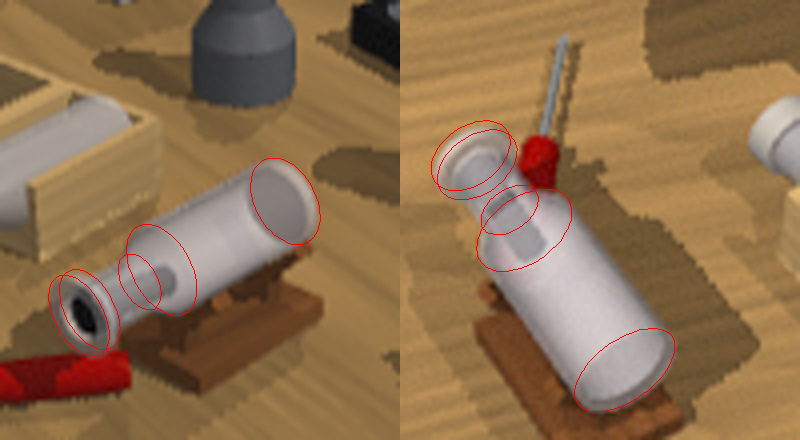

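View pics/w8.png

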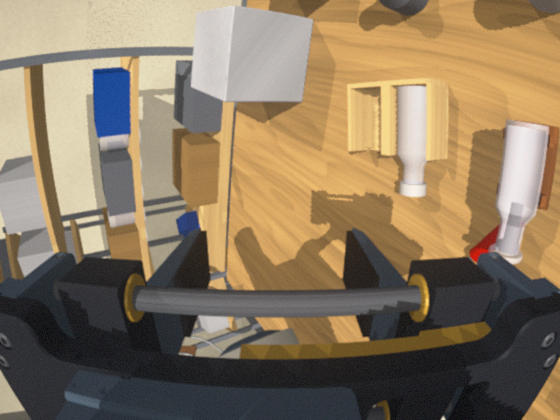

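```bash
python3 -c "
from h import *
import pickle
S,D=pickle.load(open('sd.pkl','rb'))
for u in [(206,262),(206,275),(232,259),(252,261),(253,272),(232,275),(225,290)]: print(u,onz(S,u,.02))
for u in [(313,231),(325,226),(343,243),(330,255)]: print(u,onz(D,u,.02))"
```

```text
(206, 262) [ 0.62794006 -0.18491117  0.02      ]
(206, 275) [ 0.6566694  -0.19009728  0.02      ]
(232, 259) [ 0.63650673 -0.13479928  0.02      ]
(252, 261) [ 0.65276549 -0.09842784  0.02      ]
(253, 272) [ 0.67723291 -0.10270492  0.02      ]
(232, 275) [ 0.67157388 -0.14260503  0.02      ]
(225, 290) [ 0.69878408 -0.16197152  0.02      ]
(313, 231) [ 0.63990475 -0.10457473  0.02      ]
(325, 226) [ 0.67639599 -0.10523421  0.02      ]
(343, 243) [ 0.66428128 -0.17925577  0.02      ]
(330, 255) [ 0.61143054 -0.19464762  0.02      ]
```

```bash
python3 - <<'E'
from ik import *
p,M=Rt();d=M[:,0];T=np.array([.5684,-.0108,.07])+.011*d
print((T-.10*d-p)@M*100)
E
python3 -m handwheel '7.6 0.7 4.5 -0.6 0;7.6 0.7 4.8 -0.6 0;7.6 0.7 4.8 -0.6 0;7.6 0.7 4.8 -0.6 0;7.6 0.8 4.8 -0.6 0;7.6 0.8 3 -0.3 0;7.6 0 0 0 0'
python3 - <<'E'
from ik import *
p,M=Rt();d=M[:,0];T=np.array([.5684,-.0108,.07])+.011*d
print((T-.10*d-p)@M*100,(T-p)@M*100)
C=cam("wrist");cv2.imwrite("pics/w9.png",C["fr"][:,:,::-1])
E
```

```text
[ 4.4457 29.0364 -3.2971]
clock: 22.65
ee_pos: [0.5823, -0.0709, 0.1383]
tcp_rot: [-1.568, -1.081, 1.777]
wrist_force: [0.3, -0.1, 1.1]
width: 0.0761
[0.0165 2.3002 0.003 ] [10.0165  2.3002  0.003 ]
```

View pics/w9.png

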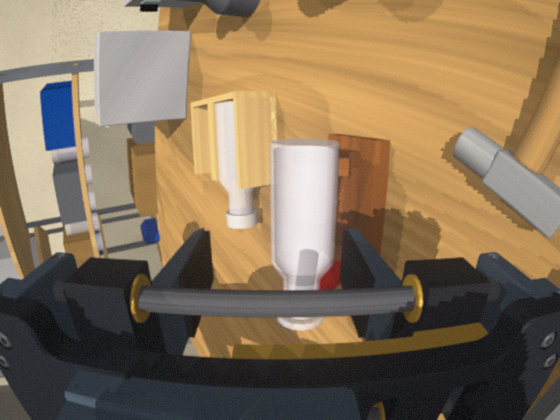

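```bash
python3 -m handwheel '7.2 0 2.3 0 0;7.2 3 0 0 0;7.2 3 0 0 0;7.2 2 0 0 0;7.2 0 0 0 0'
python3 - <<'E'
from ik import *
p,M=Rt();d=M[:,0];T=np.array([.5684,-.0108,.07])+.011*d
print((T-p)@M*100)
C=cam("wrist");D=cam("side");cv2.imwrite("pics/w10.png",np.hstack([C["fr"][:,100:500,::-1],D["fr"][50:,150:550,::-1][:420] if 0 else cv2.resize(D["fr"][110:310,180:380,::-1],(400,420))]))
E
```

```text
clock: 23.32
ee_pos: [0.5704, -0.0183, 0.0757]
tcp_rot: [-1.57, -1.082, 1.777]
wrist_force: [-0.2, -0.2, 0.6]
width: 0.0721
[2.0622 0.0509 0.0315]
```

View pics/w10.png

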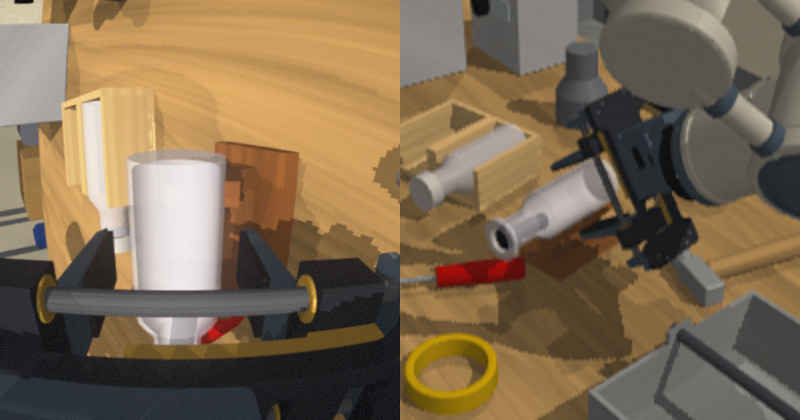

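```bash
python3 -m handwheel '7.2 1.2 0.05 0 0;7.2 0.8 0 0 0;7.2 0 0 0 0'; python3 -m handwheel '5 0 0 0 0;5 0 0 0 0;5 0 0 0 0;5 0 0 0 0'; python3 st.py
```

```text
clock: 23.8
ee_pos: [0.5669, -0.0024, 0.0638]
tcp_rot: [-1.569, -1.081, 1.776]
wrist_force: [-0.1, 0.3, 0.4]
width: 0.0719
clock: 24.3
ee_pos: [0.5672, -0.0026, 0.0649]
tcp_rot: [-1.57, -1.082, 1.775]
wrist_force: [-0.6, 4.0, 6.5]
width: 0.0559
[ 0.5672 -0.0026  0.0649] 
 [[-0.1838  0.1167 -0.976 ]
 [ 0.814  -0.5385 -0.2177]
 [-0.551  -0.8345  0.0039]] 
 [-0.5156  0.95    1.3525  0.6666  1.6203  0.5887] 24.3 [-0.5968  4.024   6.5414] 0.05586668862564102
```

```bash
python3 -m handwheel '5 -0.6 -0.8 0 0;5 -1.6 -2.5 0 0;5 -2.7 -4.2 0 0;5 -2.7 -4.2 0 0;5 -2.2 -3.4 0 0;5 -1.1 -1.7 0 0'
python3 - <<'E'
from ik import *
import pickle
S,D=pickle.load(open('sd.pkl','rb'))
for C,us in [(S,[(55.5,247),(156.3,218),(106,232.5)]),(D,[(320.7,269.1),(401.6,325.1),(361,297)])]:
    for u in us: print(C["n"],onz(C,u,.066))
a,b=cam("scene"),cam("side")
im=np.vstack([crop for crop in [cv2.resize(b["fr"][90:300,180:500,::-1],(800,525))]]);cv2.imwrite("pics/s11.png",im)
E
python3 st.py
```

```text
clock: 25.05
ee_pos: [0.5679, -0.0013, 0.2664]
tcp_rot: [-1.574, -1.08, 1.776]
wrist_force: [-0.2, 0.2, -2.6]
width: 0.0553
scene [ 0.54   -0.4493  0.066 ]
scene [ 0.5275 -0.2593  0.066 ]
scene [ 0.534  -0.3565  0.066 ]
side [ 0.5255 -0.2586  0.066 ]
side [ 0.5398 -0.4416  0.066 ]
side [ 0.5332 -0.3568  0.066 ]
[ 0.5681 -0.0013  0.2657] 
 [[-0.1822  0.1188 -0.9761]
 [ 0.8123 -0.5412 -0.2174]
 [-0.554  -0.8325  0.0021]] 
 [-0.513   0.6927  1.2669  0.7069  1.8815  0.8091] 25.15 [ 0.4177  0.0254 -2.9427] 0.055823493218989
```

View pics/s11.png

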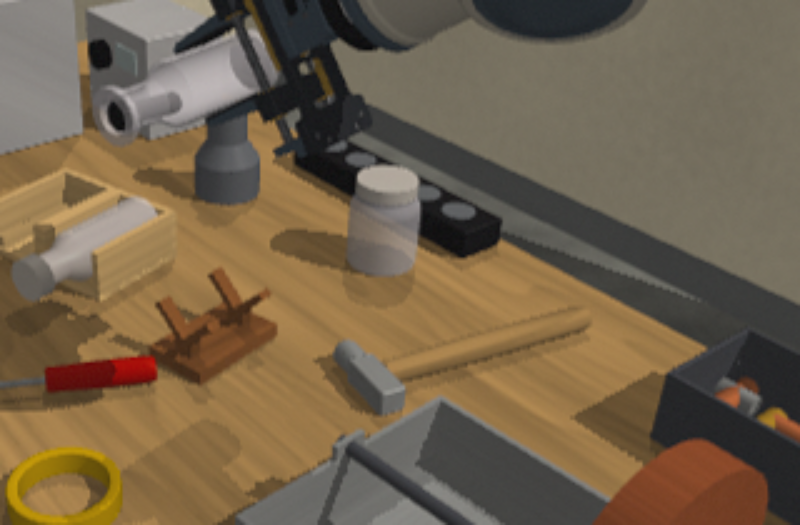

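```bash
cat > tap.py <<'E'
from rows import *
def tapT(M2,lz=.0795,yb=-.285,off=.022,g=.1095):
    d=M2[:,0];m=M2[:,2];xb=.5265-.072*(yb+.259)
    L=np.array([xb,yb,lz])-off*np.array([.9974,.0714,0]);return L-g*m+.011*d
E
python3 - <<'E'
from tap import *
p,M=Rt();q=get_state()["joints"];M2=M@rx(-1.575,'x');print("m",M2[:,2],"y",M2[:,1])
T=tapT(M2);print(T)
r,p2,Mx=rows([T+[0,0,.09]],[9],[-.175]*9,5,M,p,q)
print(";".join(r));print(p2)
q2=ik(T,M2,ik(T+[0,0,.09],M2,q)[0]);print(q2,full(q2[0],c)[2])
E
```

```text
m [ 0.1229 -0.5403 -0.8325] y [0.9756 0.2197 0.0014]
[ 0.491  -0.2185  0.1646]
[0.16 0.02 0.02 0.06 0.06 0.54] [-0.55  0.7   1.26  0.68  1.9   0.61] 0.0
[0.15 0.03 0.03 0.06 0.06 0.54] [-0.59  0.7   1.25  0.66  1.93  0.41] 0.0
[0.15 0.03 0.04 0.06 0.06 0.53] [-0.62  0.71  1.24  0.64  1.95  0.21] 0.0
[0.14 0.03 0.04 0.06 0.06 0.53] [-0.65  0.72  1.23  0.62  1.97  0.01] 0.0
[0.14 0.04 0.05 0.06 0.06 0.53] [-0.69  0.73  1.21  0.6   2.   -0.19] 0.0
[0.14 0.05 0.06 0.06 0.06 0.53] [-0.72  0.74  1.19  0.57  2.02 -0.39] 0.0
[0.14 0.05 0.07 0.06 0.07 0.52] [-0.75  0.75  1.17  0.55  2.05 -0.59] 0.0
[0.13 0.06 0.08 0.05 0.07 0.52] [-0.79  0.76  1.14  0.53  2.07 -0.78] 0.0
[0.13 0.06 0.09 0.05 0.07 0.52] [-0.82  0.78  1.12  0.51  2.1  -0.98] 0.0
5 -1.7 1.3 1.4 -0.175;5 -1.7 1.1 1.6 -0.175;5 -1.7 0.8 1.7 -0.175;5 -1.7 0.4 1.8 -0.175;5 -1.7 0.1 1.9 -0.175;5 -1.7 -0.2 1.9 -0.175;5 -1.7 -0.5 1.8 -0.175;5 -1.7 -0.8 1.7 -0.175;5 -1.7 -1.1 1.5 -0.175
[ 0.4907 -0.216   0.2524]
(array([-0.8177,  0.8757,  1.1637,  0.4768,  1.9711, -1.0583]), np.float64(2.0344836926255994e-13)) [ 0.5552 -0.505   0.36  ]
```

```bash
python3 -m handwheel '5 -1.7 1.3 1.4 -0.175;5 -1.7 1.1 1.6 -0.175;5 -1.7 0.8 1.7 -0.175;5 -1.7 0.4 1.8 -0.175;5 -1.7 0.1 1.9 -0.175;5 -1.7 -0.2 1.9 -0.175;5 -1.7 -0.5 1.8 -0.175;5 -1.7 -0.8 1.7 -0.175;5 -1.7 -1.1 1.5 -0.175;5 0 0 0 0'; python3 st.py
python3 - <<'E'
from tap import *
from ov import *
p,M=Rt();T=tapT(M);print("to tap",(T-p)@M*100, "up in tool",M.T@[0,0,1])
g=p-.011*M[:,0];out=[]
for n,b in [("side",(270,160)),("scene",(50,110))]:
    C=cam(n);im=crop(C,*b,130,180,3);bottle(im,C,g,M[:,2],b,3,58.5);out.append(im)
cv2.imwrite("pics/o12.png",np.hstack(out))
E
```

```text
clock: 26.4
ee_pos: [0.4896, -0.2169, 0.2489]
tcp_rot: [1.652, 2.064, -0.497]
wrist_force: [0.3, 0.6, -2.7]
width: 0.0554
[ 0.4896 -0.2169  0.2489] 
 [[-0.1833  0.9758  0.1195]
 [ 0.8144  0.2188 -0.5375]
 [-0.5506 -0.0012 -0.8348]] 
 [-0.8176  0.784   1.117   0.5115  2.0969 -0.9814] 26.4 [ 0.2889  0.5923 -2.7368] 0.055417313342022094
to tap [4.4426 0.1354 7.1368] up in tool [-0.5506 -0.0012 -0.8348]
```

View pics/o12.png

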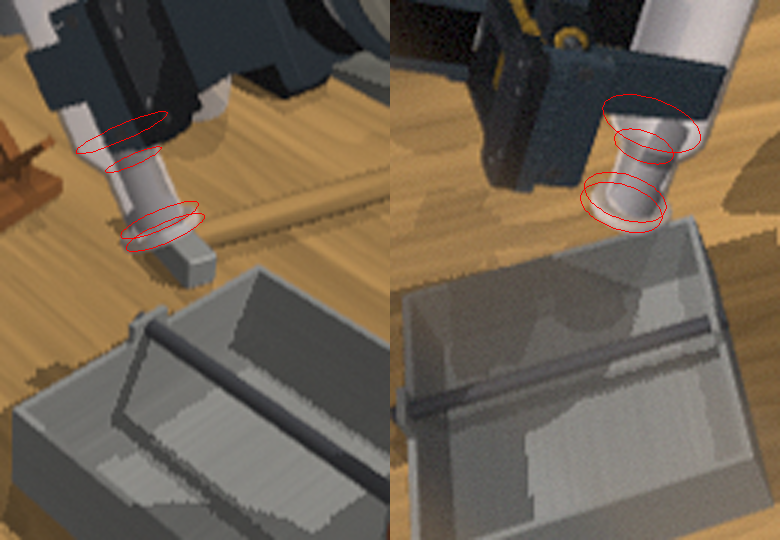

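```bash
python3 -m handwheel '5 2.2 0.1 2.5 0;5 2.2 0.05 2.2 0;5 0 0 0 0'; python3 -m handwheel '5 0 0 1 0;5 0 0 0.5 0; 5 0 0 0 0'
python3 - <<'E'
from tap import *
from ov import *
p,M=Rt();T=tapT(M);print("to tap",(T-p)@M*100)
g=p-.011*M[:,0];out=[]
for n,b in [("side",(290,190)),("scene",(70,150))]:
    C=cam(n);im=crop(C,*b,100,120,4);bottle(im,C,g,M[:,2],b,4,58.5);out.append(im)
cv2.imwrite("pics/o13.png",np.hstack(out))
E
```

```text
clock: 26.88
ee_pos: [0.4888, -0.2033, 0.186]
tcp_rot: [1.651, 2.068, -0.499]
wrist_force: [0.4, 0.5, -2.3]
width: 0.0553
clock: 27.25
ee_pos: [0.4913, -0.2135, 0.175]
tcp_rot: [1.65, 2.062, -0.498]
wrist_force: [-0.4, 1.0, -1.9]
width: 0.0554
to tap [ 0.1556 -0.1181  1.1352]
```

View pics/o13.png

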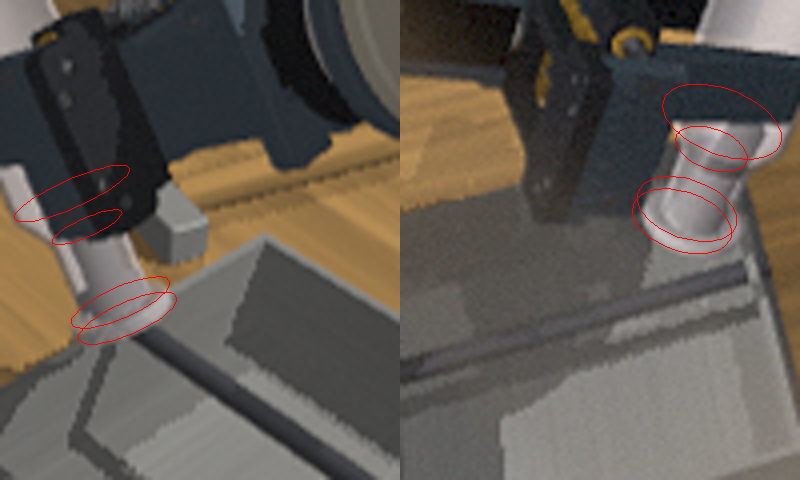

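```bash
python3 -m handwheel '5 0 0 -1 0;5 0 0 2 0'; python3 st.py; python3 -m handwheel '5 0 0 -2 0'
```

```text
clock: 27.6
ee_pos: [0.4928, -0.2183, 0.168]
tcp_rot: [1.647, 2.061, -0.497]
wrist_force: [0.4, -0.5, -1.3]
width: 0.0553
[ 0.4928 -0.2183  0.168 ] 
 [[-0.1832  0.9753  0.123 ]
 [ 0.812   0.2207 -0.5403]
 [-0.5541  0.0009 -0.8324]] 
 [-0.8151  0.8735  1.1575  0.4793  1.9778 -1.0524] 27.6 [ 0.4496 -0.503  -1.2835] 0.05525284503165753
clock: 27.72
ee_pos: [0.4895, -0.2079, 0.1817]
tcp_rot: [1.652, 2.065, -0.499]
wrist_force: [-0.6, 0.3, -1.9]
width: 0.0554
```

```bash
python3 -m handwheel '5 0 0 2.5 0'; python3 -m handwheel '5 0 0 0 0'
```

```text
clock: 27.85
ee_pos: [0.4932, -0.2202, 0.1651]
tcp_rot: [1.647, 2.062, -0.496]
wrist_force: [-7.6, 13.5, 30.8]
width: 0.0555
clock: 27.98
ee_pos: [0.4924, -0.2207, 0.1628]
tcp_rot: [1.65, 2.065, -0.497]
wrist_force: [-6.6, 0.7, 0.5]
width: 0.0553
```

```bash
python3 -m handwheel '5 0 0 -2 0;5 0 0 0 0'
cat > look.py <<'E'
import sys
from tap import *
from ov import *
p,M=Rt();g=p-.011*M[:,0];out=[]
for n,b in [("side",(290,190)),("scene",(70,150))]:
    C=cam(n);im=crop(C,*b,100,120,4)
    if len(sys.argv)<3: bottle(im,C,g,M[:,2],b,4,58.5)
    out.append(im)
cv2.imwrite("pics/%s.png"%sys.argv[1],np.hstack(out))
E
python3 look.py o14
```

```text
clock: 28.22
ee_pos: [0.4908, -0.2095, 0.1812]
tcp_rot: [1.648, 2.061, -0.497]
wrist_force: [-0.3, -0.0, -2.3]
width: 0.0557
```

View pics/o14.png

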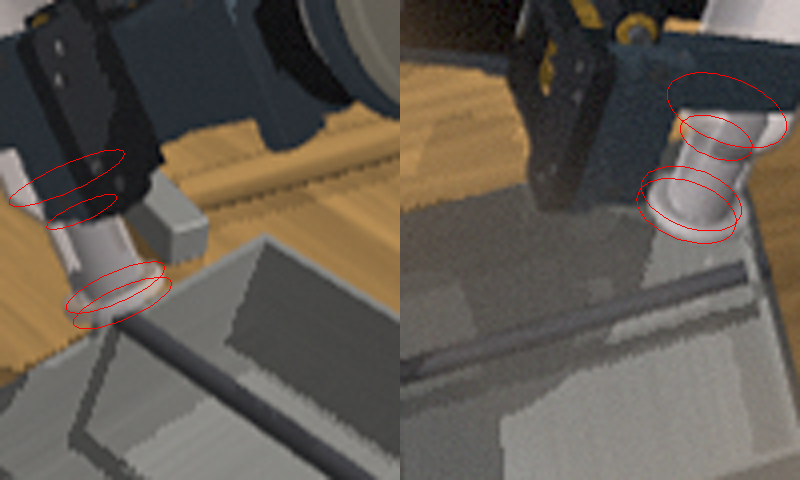

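```bash
python3 -m handwheel '5 0 0.2 0 0;5 0 0 2.2 0'; python3 -m handwheel '5 0 0 -2.2 0'; python3 -m handwheel '5 0 0 2.3 0'; python3 -m handwheel '5 0 0 -2.3 0;5 0 0 0 0';python3 look.py o15 n
```

```text
clock: 28.58
ee_pos: [0.4953, -0.2214, 0.1617]
tcp_rot: [1.649, 2.064, -0.495]
wrist_force: [-4.5, 12.5, 36.0]
width: 0.0556
clock: 28.7
ee_pos: [0.4921, -0.2104, 0.1768]
tcp_rot: [1.652, 2.065, -0.499]
wrist_force: [0.3, 0.0, -2.2]
width: 0.0554
clock: 28.82
ee_pos: [0.4958, -0.2219, 0.1617]
tcp_rot: [1.647, 2.061, -0.497]
wrist_force: [-0.3, 1.4, 5.0]
width: 0.0553
clock: 29.08
ee_pos: [0.4927, -0.2094, 0.1805]
tcp_rot: [1.648, 2.062, -0.497]
wrist_force: [1.2, -1.1, -2.1]
width: 0.0555
```

View pics/o15.png

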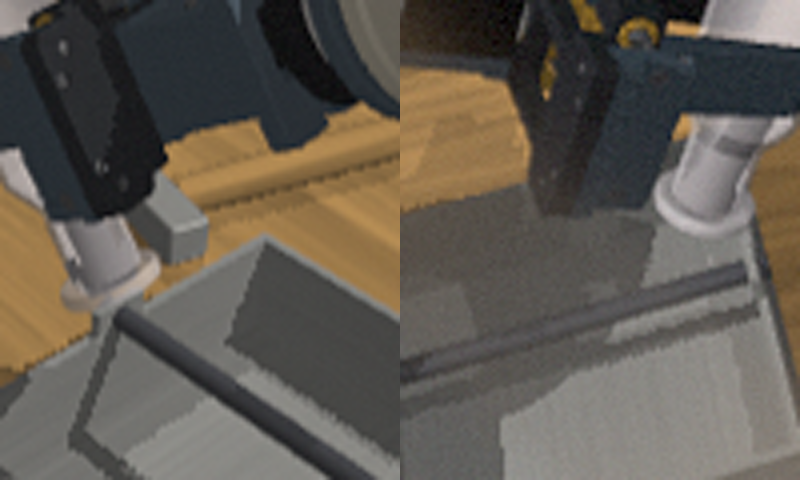

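Run:
```python
from tap import *
from ov import *
p,M=Rt();g=p-.011*M[:,0];S,D=cam("scene"),cam("side")
pr={}
for n in ["bottle_lip","plunger_center"]:
    a=mark_of("scene",n);b=mark_of("side",n)
    print(n,[(np.round(pix(x["position"]),1),x["conf"]) for x in a[:2]],[(np.round(pix(x["position"]),1),x["conf"]) for x in b[:2]])
    if a and b:
        pr[n]=tri([S,D],[pix(a[0]["position"]),pix(b[0]["position"])]);print(pr[n],(pr[n]-g)@M)
print("nominal lip",g+.1095*M[:,2])
out=[crop(D,290,230,60,60,6.5),crop(S,210-120+10,170,60,60,6.5)]
cv2.imwrite("pics/o16.png",np.hstack(out))
```

```text
bottle_lip [(array([143.9, 204. ]), 0.64)] [(array([315.8, 259.8]), 0.75)]
[ 0.5091 -0.2689  0.099 ] [0.0045 0.0031 0.1011]
plunger_center [] []
nominal lip [ 0.5079 -0.2778  0.0944]
```

View pics/o16.png

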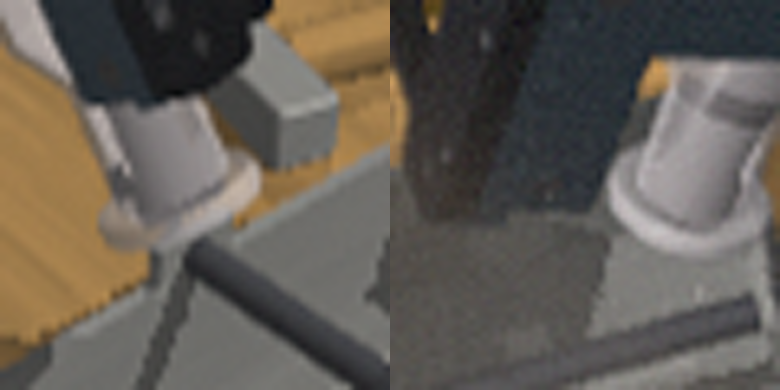

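```bash
python3 -m handwheel '5 0 0 2.5 0'; python3 -m handwheel '5 0 0 -2.5 0;5 0 0 0 0';python3 - <<'E'
from tap import *
from ov import *
p,M=Rt();g=p-.011*M[:,0];S,D=cam("scene"),cam("side")
out=[crop(D,290,230,60,80,6.5),crop(S,100,170,60,80,6.5)]
cv2.imwrite("pics/o17.png",np.hstack(out))
E
```

```text
clock: 29.6
ee_pos: [0.4957, -0.2231, 0.1594]
tcp_rot: [1.648, 2.063, -0.496]
wrist_force: [-8.0, 16.0, 43.3]
width: 0.0553
clock: 29.85
ee_pos: [0.4926, -0.2097, 0.1798]
tcp_rot: [1.649, 2.062, -0.497]
wrist_force: [-0.1, -0.4, -2.3]
width: 0.0551
```

View pics/o17.png

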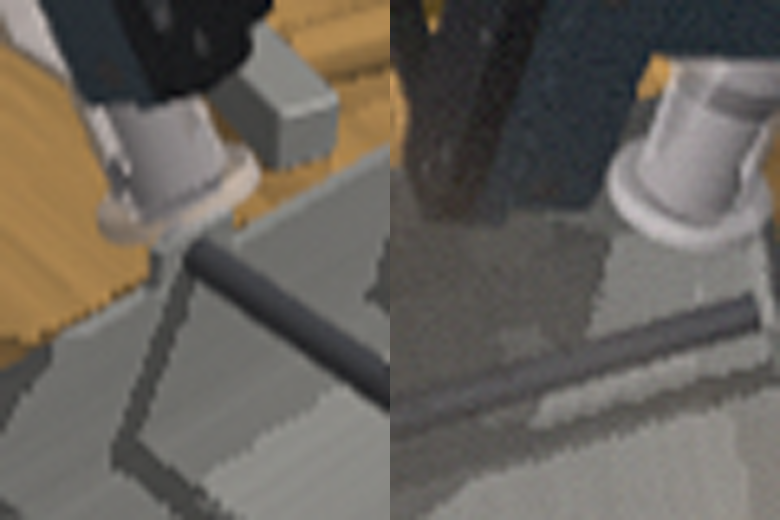

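```bash
python3 -m handwheel '5 0 0 2.4 0'; python3 -m handwheel '5 0 0 -2.4 0;5 0 0 2.4 0'; python3 -m handwheel '5 0 0 -2.4 0;5 0 0 0 0';python3 - <<'E'
from tap import *
from ov import *
p,M=Rt();g=p-.011*M[:,0];S,D=cam("scene"),cam("side")
out=[crop(D,290,230,60,80,6.5),crop(S,100,170,60,80,6.5)]
cv2.imwrite("pics/o18.png",np.hstack(out))
E
```

```text
clock: 30.08
ee_pos: [0.4957, -0.2233, 0.159]
tcp_rot: [1.648, 2.062, -0.498]
wrist_force: [-1.3, -0.0, 0.5]
width: 0.0556
clock: 30.32
ee_pos: [0.4958, -0.2228, 0.1601]
tcp_rot: [1.648, 2.061, -0.497]
wrist_force: [1.2, -0.6, -2.1]
width: 0.0554
clock: 30.58
ee_pos: [0.4926, -0.2097, 0.1798]
tcp_rot: [1.649, 2.062, -0.497]
wrist_force: [-0.3, -0.2, -1.8]
width: 0.0554
```

View pics/o18.png

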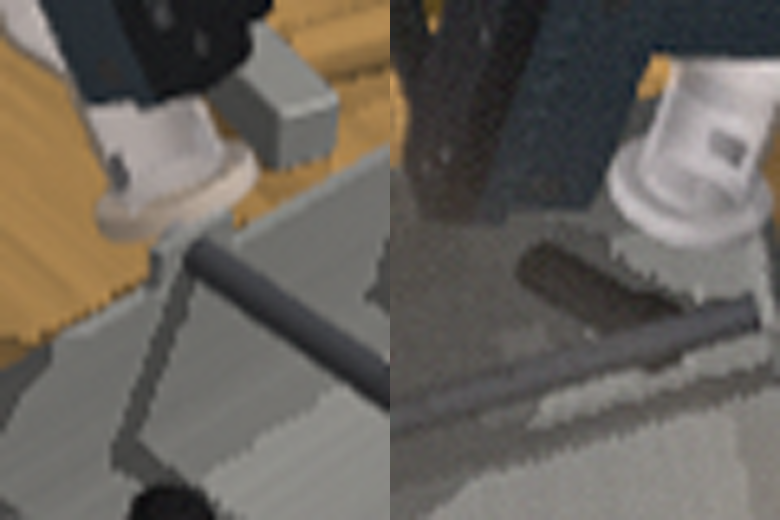

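Run:
```python
from tap import *
p,M=Rt();q=get_state()["joints"]
T=np.array([.5672,-.0026,.0649])
r,p2,M2=rows([p+[0,0,.09],T+[0,0,.2]],[2,10],[0,0]+[.175]*9,5,M,p,q)
print(";".join(r));print(p2,M2)
```

```text
[0.   0.21 0.08 0.05 0.18 0.11] [-0.81  0.81  1.14  0.5   2.05 -1.  ] 0.0
[0.   0.19 0.11 0.06 0.19 0.12] [-0.81  0.76  1.11  0.53  2.12 -0.96] 0.0
[0.11 0.05 0.08 0.04 0.07 0.51] [-0.78  0.75  1.13  0.54  2.09 -0.76] 0.0
[0.12 0.04 0.07 0.05 0.07 0.51] [-0.75  0.74  1.16  0.56  2.07 -0.57] 0.0
[0.12 0.03 0.07 0.05 0.07 0.51] [-0.73  0.73  1.18  0.58  2.04 -0.38] 0.0
[0.12 0.04 0.06 0.05 0.06 0.51] [-0.7   0.72  1.2   0.6   2.02 -0.19] 0.0
[0.12 0.03 0.05 0.05 0.06 0.51] [-0.67  0.72  1.21  0.61  1.99  0.01] 0.0
[0.13 0.03 0.05 0.05 0.06 0.52] [-0.64  0.71  1.23  0.63  1.97  0.2 ] 0.0
[0.13 0.02 0.04 0.05 0.06 0.52] [-0.61  0.71  1.24  0.65  1.95  0.4 ] 0.0
[0.13 0.01 0.03 0.05 0.06 0.52] [-0.58  0.7   1.25  0.67  1.92  0.59] 0.0
[0.13 0.02 0.03 0.05 0.06 0.52] [-0.54  0.7   1.26  0.69  1.9   0.79] 0.0
[0.13 0.01 0.02 0.05 0.06 0.05] [-0.51  0.7   1.27  0.71  1.88  0.81] 0.0
5 -2.5 -0 -3.7 0;5 -2.5 -0 -3.7 0;5 1.6 1.2 -1 0.175;5 1.6 1 -1.2 0.175;5 1.6 0.8 -1.3 0.175;5 1.6 0.5 -1.5 0.175;5 1.6 0.3 -1.5 0.175;5 1.6 -0 -1.6 0.175;5 1.6 -0.3 -1.5 0.175;5 1.6 -0.5 -1.5 0.175;5 1.6 -0.8 -1.3 0.175;5 1.6 -1 -1.2 0
[ 0.5678 -0.0006  0.263 ] [[-0.1836  0.117  -0.976 ]
 [ 0.8128 -0.5403 -0.2177]
 [-0.5528 -0.8333  0.0041]]
```

```bash
python3 -m handwheel '5 -2.5 0 -3.7 0;5 -2.5 0 -3.7 0;5 1.6 1.2 -1 0.175;5 1.6 1 -1.2 0.175;5 1.6 0.8 -1.3 0.175;5 1.6 0.5 -1.5 0.175;5 1.6 0.3 -1.5 0.175;5 1.6 0 -1.6 0.175;5 1.6 -0.3 -1.5 0.175;5 1.6 -0.5 -1.5 0.175;5 1.6 -0.8 -1.3 0.175;5 1.6 -1 -1.2 0;5 0 0 0 0'; python3 st.py
cat > look2.py <<'E'
import sys
from ik import *
from ov import *
at=float(sys.argv[2]);pt=np.radians(float(sys.argv[3]))
p,M=Rt();g=p-.011*M[:,0];u=-M[:,2];u=u*np.cos(pt)-M[:,0]*np.sin(pt)
out=[];S,D=cam("scene"),cam("side")
for C in (D,S):
    q=proj(C,g)[0];b=(max(0,int(q[0])-65),max(0,int(q[1])-65))
    im=crop(C,*b,130,130,3);bottle(im,C,g,u,b,3,at);out.append(im)
cv2.imwrite("pics/%s.png"%sys.argv[1],np.hstack(out))
for n in ["bottle","bottle_mid","bottle_lip"]:
    a=mark_of("scene",n);b=mark_of("side",n)
    if a and b:
        x=tri([S,D],[pix(a[0]["position"]),pix(b[0]["position"])]);print(n,x,"hand frame x,y,z",(x-g)@M)
E
python3 look2.py o19 67 0
```

```text
clock: 32.3
ee_pos: [0.5679, 0.0008, 0.2629]
tcp_rot: [-1.573, -1.087, 1.776]
wrist_force: [0.3, -0.6, -1.3]
width: 0.0553
[0.5679 0.0008 0.2629] 
 [[-0.1851  0.1218 -0.9752]
 [ 0.813  -0.5385 -0.2215]
 [-0.5521 -0.8338  0.0007]] 
 [-0.51    0.6964  1.2697  0.7071  1.8784  0.8033] 32.3 [ 0.3458 -0.6005 -1.2535] 0.05528441690462919
bottle_mid [0.5102 0.0253 0.2271] hand frame x,y,z [0.0614 0.0097 0.0509]
bottle_lip [ 0.4702 -0.0264  0.2671] hand frame x,y,z [ 0.0047 -0.0007  0.1013]
```

View pics/o19.png

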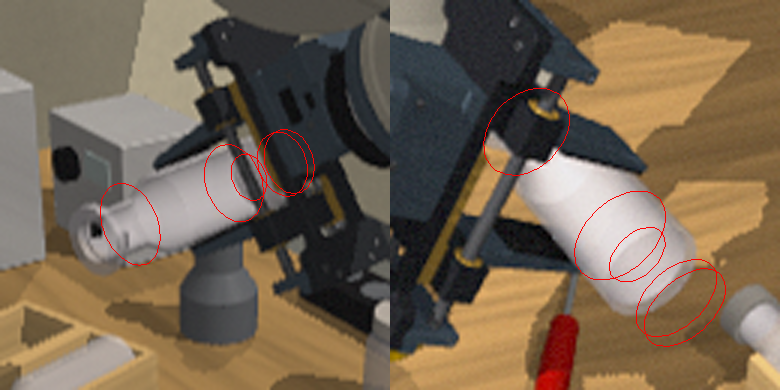

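```bash
sed -i 's/u=-M\[:,2\];u=u\*np.cos(pt)-M\[:,0\]/u=M[:,2];u=u*np.cos(pt)+M[:,0]/; /^for n in \["bottle","bottle_mid"/,$d' look2.py; python3 look2.py o20 67 2.5
```

```text
(no output)
```

View pics/o20.png

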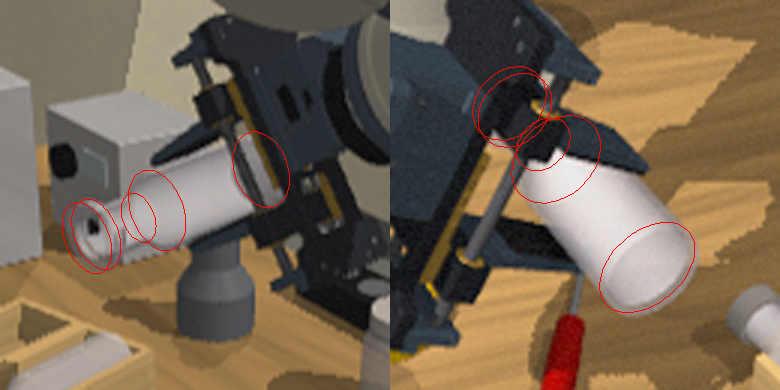

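```bash
python3 -c "
from h import *
p,M=Rt();T=np.array([.5642,-.0032,.0649])
print(p,(T+[0,0,.015]-p)@M*100,(T-p)@M*100,get_state()['clock'])"
```

```text
[ 0.5677879  -0.00083267  0.26302804] [ 9.98694891 15.35247087  0.32564685] [10.81535825 16.60295046  0.31942081] 32.8
```

```bash
python3 -m handwheel '5 1.4 2.1 0.3 0;5 2.2 3.4 0 0;5 2.2 3.4 0 0;5 2 3.1 0 0;5 1.4 2.1 0 0;5 0.8 1.25 0 0;5 0 0 0 0'; python3 -c "
from h import *
p,M=Rt();T=np.array([.5642,-.0032,.0649])
print(p,(T-p)@M*100,(T-p)*1000)"; python3 look2.py o21 67 2
```

```text
clock: 33.67
ee_pos: [0.5644, -0.0027, 0.0796]
tcp_rot: [-1.57, -1.08, 1.776]
wrist_force: [-0.3, 0.2, -2.1]
width: 0.0556
[ 0.56436035 -0.00273679  0.07963646] [0.77842004 1.25209931 0.01860156] [ -0.16034561  -0.46320717 -14.73646414]
```

View pics/o21.png

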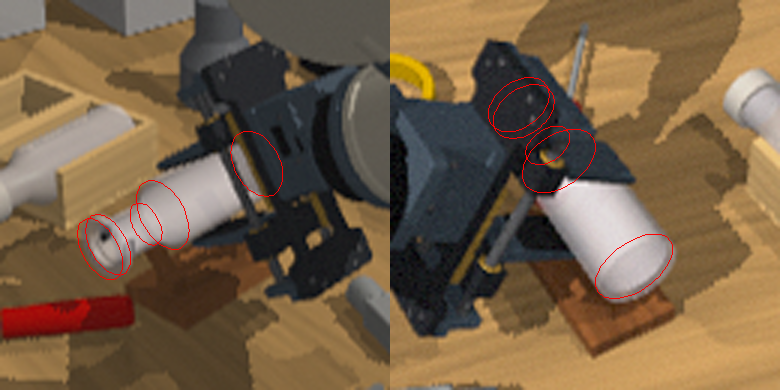

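```bash
python3 -m handwheel '5 0.3 0.45 0 0;5 0.22 0.33 0 0;5 0 0 0 0'; python3 -m handwheel '5 0.11 0.17 0 0;5 0 0 0 0'; python3 -m handwheel '5 0.08 0.12 0 0;5 0 0 0 0';python3 -m handwheel '5 0.06 0.08 0 0;5 0 0 0 0'
```

```text
clock: 34.15
ee_pos: [0.5643, -0.0027, 0.0704]
tcp_rot: [-1.57, -1.08, 1.776]
wrist_force: [-0.4, 0.3, -1.4]
width: 0.0554
clock: 34.4
ee_pos: [0.5643, -0.0028, 0.0684]
tcp_rot: [-1.57, -1.08, 1.776]
wrist_force: [-1.2, 0.2, -1.7]
width: 0.0552
clock: 34.65
ee_pos: [0.5643, -0.0028, 0.067]
tcp_rot: [-1.571, -1.08, 1.776]
wrist_force: [-0.6, 0.9, -1.8]
width: 0.0556
clock: 34.9
ee_pos: [0.5643, -0.0027, 0.066]
tcp_rot: [-1.571, -1.08, 1.776]
wrist_force: [-0.1, 0.3, -1.5]
width: 0.0554
```

```bash
python3 -m handwheel '5 0.06 0.08 0 0;5 0 0 0 0'; python3 -m handwheel '5 0.06 0.08 0 0;5 0 0 0 0'
```

```text
clock: 35.15
ee_pos: [0.5643, -0.0026, 0.065]
tcp_rot: [-1.57, -1.08, 1.776]
wrist_force: [0.2, -0.7, -2.1]
width: 0.0558
clock: 35.4
ee_pos: [0.5643, -0.0024, 0.0645]
tcp_rot: [-1.57, -1.081, 1.775]
wrist_force: [0.8, -0.9, 4.5]
width: 0.0555
```

```bash
python3 -m handwheel '5 0.04 0.05 0 0;5 0 0 0 0'; python3 -m handwheel '5.8 0 0 0 0;6.2 0 0 0 0;6.8 0 0 0 0;7.2 0 0 0 0;7.2 0 0 0 0'; python3 look2.py o22 67 2
```

```text
clock: 35.65
ee_pos: [0.5644, -0.0024, 0.0643]
tcp_rot: [-1.57, -1.081, 1.774]
wrist_force: [-0.3, -0.6, 10.6]
width: 0.0558
clock: 36.28
ee_pos: [0.5642, -0.0025, 0.0634]
tcp_rot: [-1.571, -1.08, 1.776]
wrist_force: [0.3, 0.6, -0.3]
width: 0.0719
```

View pics/o22.png

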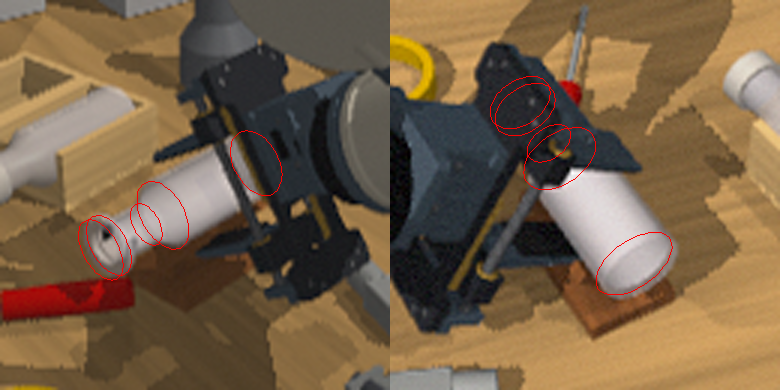

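```bash
python3 -m handwheel '7.2 -1 0 0 0;7.2 -3 0 0 0;7.2 -5 0 0 0;7.2 -5 0 0 0;7.2 -4 -3 0 0;7.2 -3 -5 0 0;7.2 -3 -5 0 0;7.2 0 0 0 0'
python3 - <<'E'
from ov import *
np.set_printoptions(precision=4,suppress=True)
S,D=cam("scene"),cam("side")
a=np.radians(191.6);u=np.array([np.cos(a),np.sin(a),0]);O=np.array([.5735,-.009,.07])-.006*u
out=[]
for C,b in [(D,(210,145)),(S,(240,130))]:
    im=crop(C,*b,100,110,4);bottle(im,C,O,u,b,4,52.5);out.append(im)
cv2.imwrite("pics/o23.png",np.hstack(out))
cv2.imwrite("pics/s23.png",np.hstack([D["fr"][:,:,::-1][::1,140:540],S["fr"][:,:400,::-1]]))
for n in ["bottle","bottle_mid","bottle_lip","plunger_center"]:
    p=mark_of("scene",n);q=mark_of("side",n)
    print(n,[x["conf"] for x in p[:1]+q[:1]])
    if p and q: print(tri([S,D],[pix(p[0]["position"]),pix(q[0]["position"])]))
print(get_state()["clock"],get_state()["ee_pos"])
E
```

```text
clock: 37.38
ee_pos: [0.5939, -0.1285, 0.3089]
tcp_rot: [-1.58, -1.08, 1.776]
wrist_force: [-0.5, -0.1, 0.0]
width: 0.0723
bottle [0.61, 0.88]
[0.6352 0.0039 0.0788]
bottle_mid [0.83, 0.77]
[ 0.5839 -0.0129  0.0702]
bottle_lip [0.95, 0.71]
[ 0.4703 -0.0377  0.0715]
plunger_center [0.63, 0.63]
[ 0.4612 -0.3218  0.0202]
37.875 [ 0.5931 -0.1275  0.3038]
```

View pics/o23.png

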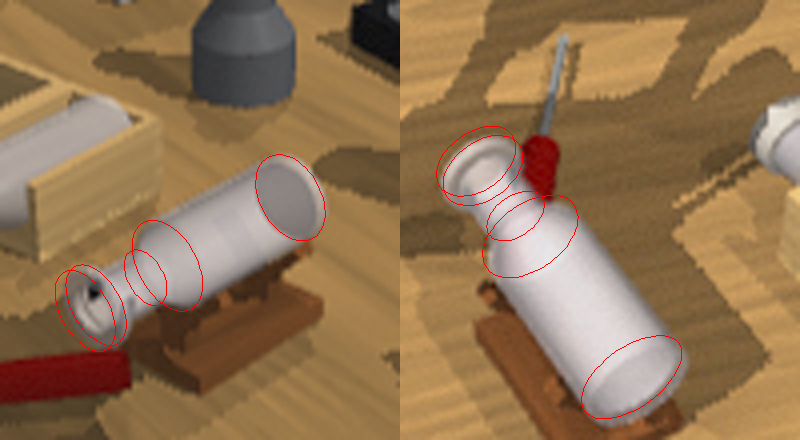

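View pics/s23.png

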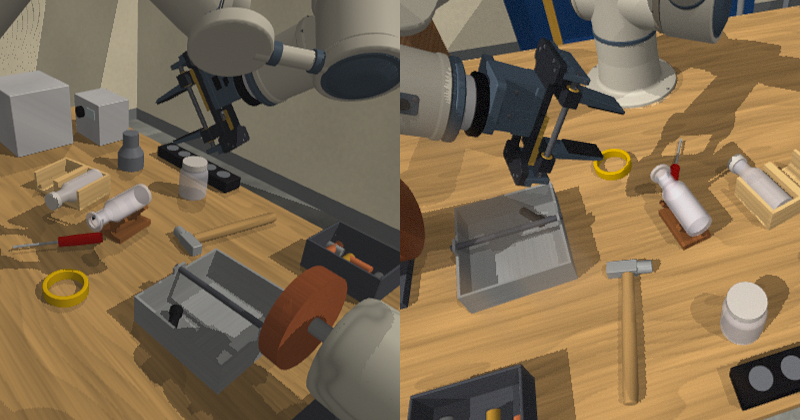

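```bash
python3 -c "
from h import *
p,M=Rt();d=M[:,0];T=np.array([.569,-.0023,.0642])
print((T-.12*d-p)@M*100,(T-p)@M*100,get_state()['clock'],M)"
```

```text
[11.84450781 12.9538658  -0.49062155] [23.84450781 12.9538658  -0.49062155] 37.875 [[-0.18424871  0.11587369 -0.97602546]
 [ 0.81351503 -0.53930049 -0.21759661]
 [-0.55158473 -0.83410327  0.00510043]]
```

```bash
python3 -m handwheel '7.2 3 4 -0.2 0;7.2 3.3 4.4 -0.2 0;7.2 3.3 3.3 -0.1 0;7.2 2.2 1.25 0 0;7.2 3.5 0 0 0;7.2 3.5 0 0 0;7.2 2 0 0 0;7.2 0 0 0 0'; python3 -c "
from h import *
p,M=Rt();T=np.array([.569,-.0023,.0642])
print((T-p)@M*100)"
python3 - <<'E'
from h import *
C=cam("wrist");cv2.imwrite("pics/w24.png",C["fr"][:,:,::-1])
E
```

```text
clock: 38.88
ee_pos: [0.5743, -0.0262, 0.081]
tcp_rot: [-1.568, -1.081, 1.777]
wrist_force: [0.5, -0.3, 1.3]
width: 0.0722
[ 2.9664075   0.05618472 -0.01127118]
```

View pics/w24.png

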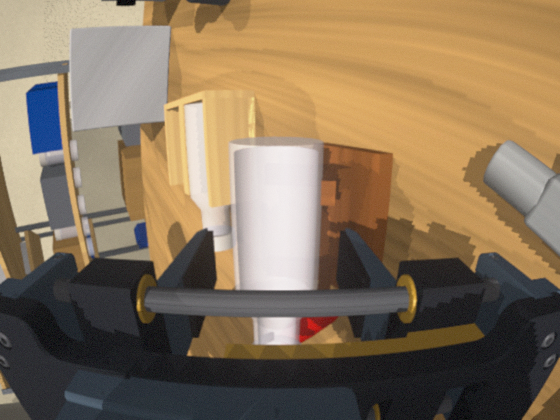

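Centred on the bottle; go in, grip, lift a little, shift toward the mouth end, and lower.

```bash
python3 -m handwheel '7.2 1.6 0.05 0 0;7.2 1 0 0 0;7.2 0.4 0 0 0;7.2 0 0 0 0;5 0 0 0 0;5 0 0 0 0;5 0 0 0 0;5 0 0 0 0'; python3 -m handwheel '5 -0.45 -0.68 0 0;5 -0.2 -0.3 0 0;5 0 0 0.55 0;5 0 0 0 0'; python3 -m handwheel '5 0.35 0.53 0 0;5 0.13 0.2 0 0;5 0 0 0 0'
```

```text
clock: 39.92
ee_pos: [0.5695, -0.0029, 0.0652]
tcp_rot: [-1.57, -1.081, 1.775]
wrist_force: [-0.1, 1.5, 5.7]
width: 0.0554
clock: 40.42
ee_pos: [0.5638, -0.0044, 0.0762]
tcp_rot: [-1.57, -1.08, 1.776]
wrist_force: [0.0, 1.2, -1.7]
width: 0.0558
clock: 40.8
ee_pos: [0.564, -0.0042, 0.0671]
tcp_rot: [-1.57, -1.08, 1.776]
wrist_force: [0.2, -1.2, -1.9]
width: 0.0555
```

```bash
python3 -m handwheel '5 0.08 0.1 0 0;5 0 0 0 0'; python3 -m handwheel '5 0.05 0.07 0 0;5 0 0 0 0'
```

```text
clock: 41.05
ee_pos: [0.5641, -0.0042, 0.0662]
tcp_rot: [-1.571, -1.08, 1.776]
wrist_force: [-0.0, -0.6, -2.0]
width: 0.0554
clock: 41.3
ee_pos: [0.5641, -0.0041, 0.0654]
tcp_rot: [-1.571, -1.08, 1.776]
wrist_force: [0.7, 0.5, -0.2]
width: 0.0555
```

```bash
python3 -m handwheel '5 0.05 0.07 0 0;5 0 0 0 0'; python3 -m handwheel '5.8 0 0 0 0;6.2 0 0 0 0;6.8 0 0 0 0;7.2 0 0 0 0;7.2 0 0 0 0'; python3 -m handwheel '7.2 -1 0 0 0;7.2 -3 0 0 0;7.2 -5 0 0 0;7.2 -5 0 0 0;7.2 -4 -3 0 0;7.2 -3 -5 0 0;7.2 -3 -5 0 0;7.2 0 0 0 0'
python3 - <<'E'
from ov import *
np.set_printoptions(precision=4,suppress=True)
S,D=cam("scene"),cam("side")
a=np.radians(191.6);u=np.array([np.cos(a),np.sin(a),0]);O=np.array([.5735,-.009,.07])-.005*u
out=[]
for C,b in [(D,(210,145)),(S,(240,130))]:
    im=crop(C,*b,100,110,4);bottle(im,C,O,u,b,4,52.5);out.append(im)
cv2.imwrite("pics/o25.png",np.hstack(out))
cv2.imwrite("pics/s25.png",np.hstack([D["fr"][:,:,::-1][::1,140:540],S["fr"][:,:400,::-1]]))
for n in ["bottle_mid","bottle_lip","plunger_center"]:
    p=mark_of("scene",n);q=mark_of("side",n)
    if p and q: print(n,tri([S,D],[pix(p[0]["position"]),pix(q[0]["position"])]))
E
```

```text
clock: 41.55
ee_pos: [0.5641, -0.004, 0.0652]
tcp_rot: [-1.57, -1.081, 1.775]
wrist_force: [-1.5, -1.0, 7.2]
width: 0.0557
clock: 42.18
ee_pos: [0.5641, -0.0041, 0.0645]
tcp_rot: [-1.571, -1.08, 1.776]
wrist_force: [-0.1, 0.2, -0.8]
width: 0.0718
clock: 43.18
ee_pos: [0.5937, -0.13, 0.31]
tcp_rot: [-1.58, -1.08, 1.776]
wrist_force: [-0.2, -0.2, -1.1]
width: 0.0718
bottle_mid [ 0.5758 -0.0057  0.0659]
bottle_lip [ 0.4622 -0.0331  0.0686]
plunger_center [ 0.5955 -0.139  -0.0726]
```

View pics/o25.png

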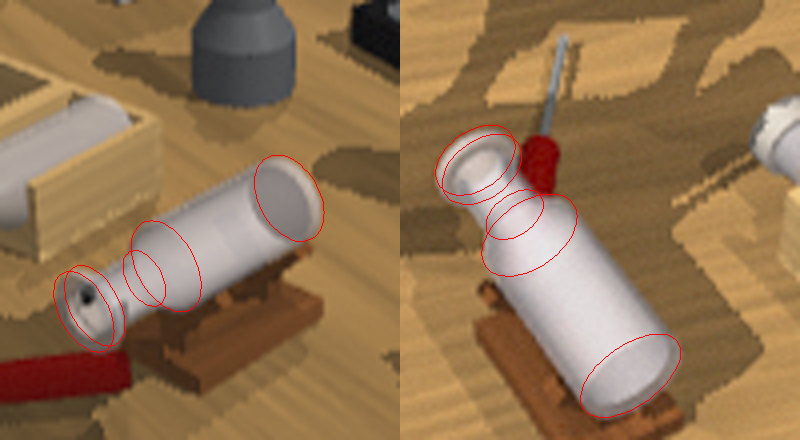

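View pics/s25.png

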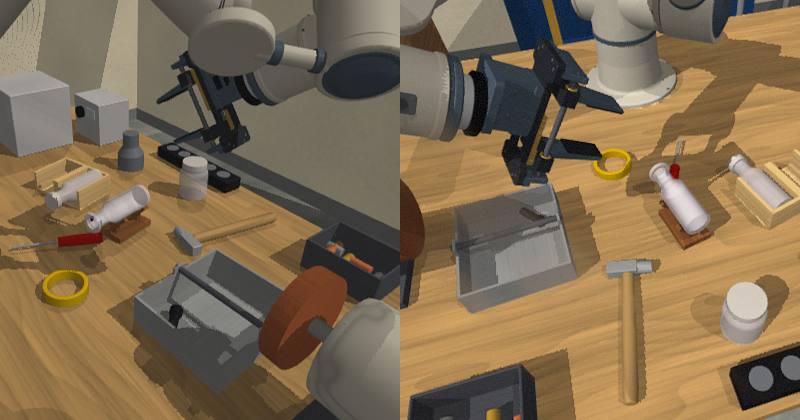

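The bottle lies about 3–5 mm from the middle of the rest (side crop: lip at about (90,308), base at about (290,200)). The plunger lies in the tray (side (175,315), scene (535,215)). The gripper is clear of everything, so I am handing in.

```bash
python3 -c "
from rig import *
print(get_state()['clock'],get_state()['qd']);print(sign_off())"
```

```text
43.575 [ 0.00149395 -0.00400733 -0.00542288  0.00194178 -0.00050364 -0.00016427]
the job is handed in; nothing more can be done
None
```

The plunger is in the steel tray and the empty bottle is back on the V-rest. I handed in at 43.6 s of the 54 s allowed, with the gripper about 30 cm up and touching nothing.

**What I did:** I lifted the open bottle out of the crate by its neck, laid it on the V-rest and let go. The moves cannot tilt the tool directly, so I tilted it about 57° by pushing against the limit of the arm's reach. I then took the bottle by its body, turned it mouth down and tapped the lip on the bar until the plunger dropped. The fingers never touched the plunger.

**Last checks:**
- **Bottle:** the last images show it lying in both vees, about 3–5 mm from the middle of the rest lengthwise. The first time I laid it back it was about 10 mm off, so I picked it up again and set it closer.
- **Plunger:** it is plainly in the tray in both pictures. The network's last position for it was wrong (a point below the table), but its earlier reading was inside the tray.
- **Other things:** they all look unmoved in the pictures.

**Possible concerns:**
- **Tap force:** the wrist force reached about 45 N on one tap. That was the bottle's lip on the bar, not the gripper's body.
- **Grip:** the bottle slid about 8 mm through the fingers during the taps.
- **Joint 3:** it ran right at its lower limit while I tilted the tool, with one reading of 0.2192 against the stated 0.22.

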